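Set the wafer case out for the guests

TASK

Get the wafer case ready for coffee service: raise its stiff-hinged lid to 50 degrees above closed, where it stays by itself as a guard over the wafers, and lay the packet that is still out on the cloth flat on the floor of the empty bay under the lid, lengthwise from front to back like the two in the other bay. Do not shift the case, and leave the bell, the mills and the tumbler standing where they are.

Things in the scene. Friction and masses are not known exactly. Their poses are not given: they have to be found in the camera images.
- case: Loose wooden presentation case, 2.4 kg, 176 mm deep (x) by 224 wide (y), walls 8 mm thick and 42 mm high, framed clear lid on top. Origin: centre of its underside; x points from its front (lip, robot side) to the hinges, z up. Inner floor 12 mm up. A divider 8 mm thick along x, top 35 mm up, makes two bays of 160 (x) by 100 mm (y): the one at +y is empty, the one at -y holds two packets.
- lid (a joint): Angle of the lid in rad: 0 closed, grows as it is raised, 50 degrees is 0.873, end stop at 1.05 (60 degrees). Lid 180 mm from hinge axis to front edge (finger strip extra), 224 mm wide, 10 mm thick, about 0.26 kg. It turns about the case's far top edge (x = +88, z = 42 mm in the case's frame, axis along y). Stiff hinges (about 0.8 N m) hold it at any angle; it may start slightly ajar.
- lid_hinge (a point): Middle of the hinge axis, on the case (its axes are the case's)
- lid_lip (a point): Middle of the rolled free rim of the lid's steel finger strip; moves with the lid. The strip (3 mm thick, 28 mm long, full width) starts at the lid's front edge, 4 mm before the case's front face, and is bent up 40 degrees; the lid's other edges are flush, so it is lifted from beneath the strip with a tilted tool. x points to the hinge, z out of the lid's top.
- empty_bay (a point): Centre of the floor of the empty bay (at +y of the divider), 12 mm above the case's underside; axes as the case's
- filled_bay (a point): Centre of the floor of the bay at -y, which holds two packets; axes as the case's
- packet: The packet still out on the cloth: white wrapped wafer packet, 40 mm (its x) by 88 mm (its y, lengthwise) by 14 mm high, 14 g. Origin: centre of its underside
- packet_a: Like packet, lying lengthwise in the filled bay, on the side of the divider
- packet_b: Like packet, lying lengthwise in the filled bay, on the side of the outer wall
- bell: Counter bell, 75 mm across, 57 mm high; bystander; it and the packet may stand on either side of the case. Origin: centre of its underside
- pepper: Dark wooden mill, 57 mm across, 174 mm high; bystander. Origin: centre of its underside
- salt: Light wooden mill, 57 mm across, 162 mm high; bystander. Origin: centre of its underside
- tumbler: Leaning water tumbler, 90 by 100 mm, 114 mm high; bystander. Origin: centre of its underside
There are look-alikes about, which are no part of the job. Leave any blue or orange look-alike of the packet alone.

How it is judged (in metres and radians):
At the end, for the whole second after the job is handed in: The lid stands still at 50 degrees, give or take 6 (0.768 to 0.977 rad). The packet lies flat (within 0.15 rad) on the floor of the empty bay, at rest, its length within 0.35 rad of the case's front-to-back direction. The other two packets still lie on the floor of their bay (value of joint lid between 0.768 and 0.977 rad and velocity of joint lid between -0.05 and 0.05 rad/s and x of packet in the frame of empty_bay between -0.04 and 0.04 m and y of packet in the frame of empty_bay between -0.034 and 0.034 m and z of packet in the frame of empty_bay below 0.006 m and angle between packet's own z axis and vertical below 0.15 rad and angle between the y axis of packet and the x axis of case, either way round below 0.35 rad and linear speed of packet below 0.02 m/s and x of packet_a in the frame of filled_bay between -0.045 and 0.045 m and y of packet_a in the frame of filled_bay between -0.036 and 0.036 m and z of each of packet_a, packet_b in the frame of filled_bay below 0.006 m and x of packet_b in the frame of filled_bay between -0.045 and 0.045 m and y of packet_b in the frame of filled_bay between -0.036 and 0.036 m); the robot touches nothing.
It fails at once if the case is shifted by more than 30 mm (distance of case from where it was at the start of the episode above 0.03 m).
It fails at once if the bell, a mill or the tumbler is shoved by more than 30 mm or knocked over (distance of any of bell, pepper, salt, tumbler from where it was at the start of the episode above 0.03 m or angle between any of bell, pepper, salt, tumbler's own z axis and vertical above 0.4 rad).
It also fails if it takes over 64 s, if anything falls off the work surface, if the arm or the gripper's body presses on something with over 40 N, if the wrist force passes 120 N, or if a joint passes its speed limit or range.

ROBOT

A 7-joint arm with a two-finger parallel gripper is mounted at the origin on a cart in front of the work surface, level with it; the furniture and walls round the work are solid. World frame = base frame: x ahead of the robot, y to its left, z up, the work surface at z = 0. Lengths are in mm, angles in degrees, forces in N, time in s.
With the tool pointing down it reaches from about 425 to 825 mm from the base axis. Payload 3.6 kg.
Tool frame: the origin (TCP) lies at the very end of the fingers, on their centre line; the grasp point (between the pads) lies 19 mm behind it; z points along the fingers, y is the direction in which the jaws open and shut (so a half turn about z gives the same grasp; the last joint's range is limited). The gripper opens to 85 mm and grips with 20 to 120 N. Pads are 22 mm wide; open, the fingers measure 114 mm over their backs; the gripper's body (76 mm by 85 mm) begins 54 mm behind the grasp point. The pads swing forward as they close: fully open they stand 13 mm farther back than shut.
Start: joints at [63.913, 35.231, -0.722, 81.555, 0.464, 63.22, -2.315], TCP at [270.264, -591.118, 231.297] pointing down, gripper open.
Joint ranges: [-178.69, 178.69], [-17.37, 117.87], [-77.05, 75.6], [15.02, 138.74], [-78.02, 258.01], [0.78, 113.62], [-162.83, 162.83]. Speed limits (degrees/s): [159.86, 159.86, 180, 180, 180, 180, 180].

INTERFACE

Orientations are given as a 3x3 rotation matrix whose columns are the frame's x, y, z axes.
In Python, from cell import r, optics gives the robot as it stands.
- The arm moves only by the tool drive_tool, never from a script. Its argument "steps" is a list of rows, each a list of 3 entries, a list of its own where there are three numbers: the shift along the tool's x, y, z in cm, then the turn, a rotation vector about the tool's x, y, z in degrees, then the gripper command: -1 is shut, 1 is fully open, values between are in proportion. A call has 1 to 5 rows; each row is the pose to reach, as a shift and turn from the pose commanded when the call began, along the tool's axes at that moment; what a row does not reach only later rows make up. A row lasts 1/8 s, in which the tool goes at most 62.5 mm and 10.7 degrees, less where a joint would pass 70% of its speed; a pose out of reach is approached as far as the arm can. A call with a gripper value outside its range is refused whole. The fingers move at their own pace and stop on an object; "force" is the grip in N (left out, the last holds). Time passes only in rows, so rows that repeat a pose let the fingers close. It gives the time, the measured TCP pose, the force and the opening at its end, in the units of the state.
- r.read_state(): the state, without advancing time (a new reading comes with each control period).
- optics.read_camera(name): name is "scene" or "top" or "wrist"; returns a dict with "img" (420x560x3 uint8, red, green, blue), "K" (3x3 intrinsics, pixels), "extrinsics" (4x4, takes a point from world to camera coordinates); the wrist camera has in their place "T_tool_cam" (4x4, takes a point from camera to tool coordinates, whose origin is the TCP and whose axes are the flange's). Camera axes: x right, y up, looking along -z (the intrinsics and any distortion apply to the point x, -y, -z); pixel columns grow to the right and rows downward; lengths in mm; the calibration is good to about 2 mm. The wrist camera is an equidistant fisheye: a pixel r from the principal point sees the ray r / f radians off the axis. A picture is of the moment at which its call begins: read the wrist's pose just before it. There is no depth.
- r.hand_in(): hands the job in, once; it reports no verdict.
The state is a dict: "clock": time; "q": joint angles; "qvel": joint speeds; "tau": joint torques, N m; "tcp_pos": TCP position; "ee_rot": TCP orientation; "wrist_force": force on the tool from outside, world axes, zero at the start; "wrist_torque": the same for the moment, N m; "finger_gap": finger opening in mm.
Only numpy, scipy, OpenCV 4.12 (cv2) and the standard library are available. Lean on these libraries where they do the work, as an engineer would, in place of code of your own. Each camera call takes 0.05 s, during which the arm holds its last target. There are 200 camera calls.

## Working session

There is one attempt and no reset: what is moved stays moved. The work goes in short steps, Python scripts to look and compute and a tool call to move; the robot and the scene stay as the last step left them, time stands still between calls to the robot, and variables do not carry over. Pictures are saved under pics/ and viewed, and the job is handed in when it is done.

Besides the shell and the picture viewer there is one more tool, called after "Emit:" by a JSON object that holds its "name" and its "arguments", one argument or row to a line. drive_tool: Moves the arm, as the interface text tells. Its arguments: {"type":"object","properties":{"steps":{"type":"array","items":{"type":"array"}},"force":{"type":"number"}},"required":["steps"]}

```bash
mkdir -p pics; ls; python3 - <<'E'
from cell import r,optics
import cv2,numpy as np
s=r.read_state();print({k:np.round(v,3).tolist() for k,v in s.items()})
for n in ["scene","top","wrist"]:
    c=optics.read_camera(n);cv2.imwrite(f"pics/{n}0.png",c["img"][...,::-1])
    print(n,{k:np.round(v,3).tolist() for k,v in c.items() if k!="img"})
E
```

```text
pics
{'clock': 0.0, 'q': [63.913, 35.29, -0.724, 81.644, 0.464, 63.22, -2.314], 'qvel': [0.022, 0.055, -0.003, -0.093, -0.111, 0.069, -0.03], 'tau': [-0.0, -46.921, 0.259, -17.103, 0.01, 0.01, -0.0], 'tcp_pos': [269.947, -590.421, 230.106], 'ee_rot': [[0.909, 0.416, -0.001], [0.416, -0.909, 0.002], [-0.0, -0.003, -1.0]], 'wrist_force': [0.131, -0.45, -0.33], 'wrist_torque': [0.018, 0.044, 0.006], 'finger_gap': 85.301}
scene {'K': [[415.577, 0.0, 281.611], [0.0, 415.577, 204.53], [0.0, 0.0, 1.0]], 'extrinsics': [[-0.885, -0.464, 0.02, 490.988], [0.35, -0.638, 0.686, -283.354], [-0.305, 0.614, 0.728, -853.987], [0.0, 0.0, 0.0, 1.0]]}
top {'K': [[450.174, 0.0, 276.961], [0.0, 450.174, 210.463], [0.0, 0.0, 1.0]], 'extrinsics': [[0.0, -1.0, -0.011, -21.31], [0.992, -0.001, 0.128, -577.813], [-0.128, -0.011, 0.992, -988.648], [0.0, 0.0, 0.0, 1.0]]}
wrist {'K': [[325.192, 0.0, 280.308], [0.0, 325.192, 207.622], [0.0, 0.0, 1.0]], 'T_tool_cam': [[-0.001, 0.949, 0.316, 80.642], [1.0, 0.001, 0.0, -0.428], [-0.0, 0.316, -0.949, -142.106], [0.0, 0.0, 0.0, 1.0]]}
```

View pics/scene0.png

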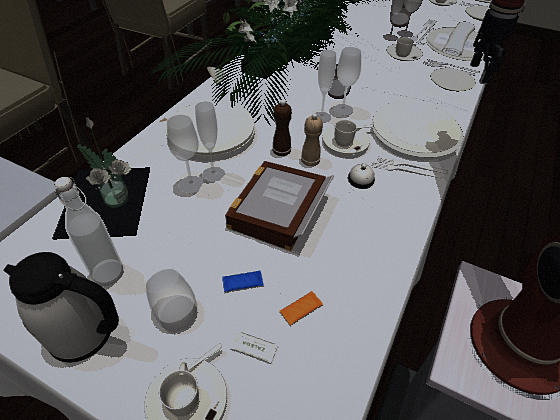

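View pics/top0.png

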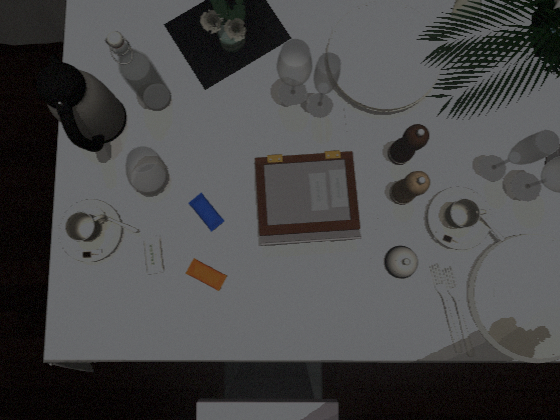

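View pics/wrist0.png

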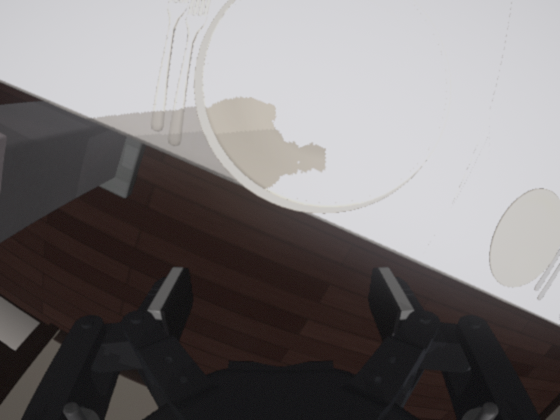

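```bash
cat > h.py <<'E'
from cell import r,optics
import cv2,numpy as np
def cap(n,f):
    c=optics.read_camera(n);cv2.imwrite(f"pics/{f}.png",c["img"][...,::-1]);return c
def crop(c,x0,y0,x1,y1,k,f):
    im=c["img"][y0:y1,x0:x1,::-1].astype(float);im=np.clip(im*(200/max(60,np.percentile(im,95))),0,255).astype(np.uint8)
    cv2.imwrite(f"pics/{f}.png",cv2.resize(im,None,fx=k,fy=k,interpolation=cv2.INTER_CUBIC))
def ray(c,u,v,s=None):
    K=c["K"]
    x=(u-K[0,2])/K[0,0];y=(v-K[1,2])/K[1,1]
    if "extrinsics" in c:
        d=np.array([x,-y,-1.]);E=c["extrinsics"];R=E[:3,:3]
        return -R.T@E[:3,3],R.T@d
    th=np.hypot(x,y);d=np.array([np.sin(th)*x/th,-np.sin(th)*y/th,-np.cos(th)])
    T=c["T_tool_cam"];R=np.array(s["ee_rot"]);
    return np.array(s["tcp_pos"])+R@T[:3,3],R@T[:3,:3]@d
def at(c,u,v,z,s=None):
    o,d=ray(c,u,v,s);return o+d*(z-o[2])/d[2]
def proj(c,p,s=None):
    p=np.array(p,float);K=c["K"]
    if "extrinsics" in c:
        E=c["extrinsics"];q=E[:3,:3]@p+E[:3,3];return K[0,2]-K[0,0]*q[0]/q[2],K[1,2]+K[1,1]*q[1]/q[2]
    T=c["T_tool_cam"];R=np.array(s["ee_rot"]);q=T[:3,:3].T@(R.T@(p-np.array(s["tcp_pos"]))-T[:3,3])
    th=np.arctan2(np.hypot(q[0],q[1]),-q[2]);a=np.arctan2(-q[1],q[0]);f=K[0,0]
    return K[0,2]+f*th*np.cos(a),K[1,2]+f*th*np.sin(a)
E
python3 - <<'E'
from h import *
c=cap("top","top1");crop(c,120,130,400,320,2.85,"topz")
d=cap("scene","sc1");crop(d,200,150,350,370,2.7,"scz")
for n,u,v,z in [("white",153,255,14),("blue",206,212,14),("orange",206,275,14),("bell",402,262,25),("tumbler",148,172,50)]:print(n,at(c,u,v,z).round())
E
```

```text
white [477. 265.  14.]
blue [577. 144.  14.]
orange [432. 141.  14.]
bell [ 461. -305.   25.]
tumbler [665. 273.  50.]
```

View pics/topz.png

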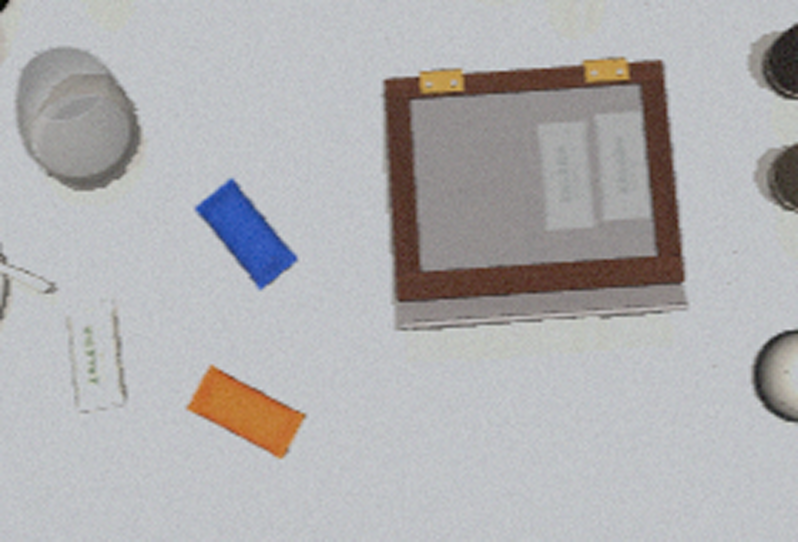

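View pics/scz.png

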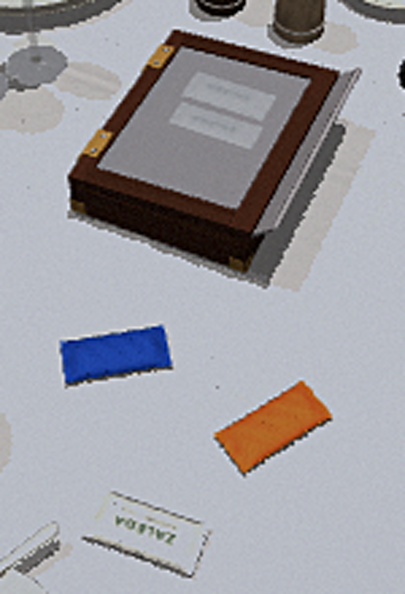

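```bash
cat >> h.py <<'E'
def casept(x,y,yaw,p,lid=0.):
    p=np.array(p,float)
    if lid:
        q=p-[88,0,42];c_,s_=np.cos(lid),np.sin(lid)
        # raise front: -x goes to +z
        q=np.array([c_*q[0]+s_*q[2],q[1],-s_*q[0]+c_*q[2]]);p=q+[88,0,42]
    c_,s_=np.cos(yaw),np.sin(yaw)
    return np.array([x+c_*p[0]-s_*p[1],y+s_*p[0]+c_*p[1],p[2]])
E
python3 - <<'E'
from h import *
from scipy.optimize import least_squares
c=optics.read_camera("top");d=optics.read_camera("scene")
T=lambda x,y:(120+x/2.85-.3,130+y/2.85-.3)
S=lambda x,y:(200+x/2.7-.3,150+y/2.7-.3)
obs=[(c,T(385,82),(88,112,52),1),(c,T(663,62),(88,-112,52),1),(c,T(397,300),(-92,112,52),1),(c,T(684,283),(-92,-112,52),1),
(c,T(396,329),(-113,112,64),1),(c,T(687,308),(-113,-112,64),1),
(d,S(69,214),(88,112,0),0),(d,S(269,284),(-88,112,0),0),(d,S(70,183),(88,112,52),1),(d,S(175,31),(88,-112,52),1)]
def f(p,full=False):
    return np.concatenate([np.array(proj(k,casept(p[0],p[1],p[2],q,p[3] if m else 0)))-o for k,o,q,m in obs])
s=least_squares(f,[600,-20,0,0.02],loss="soft_l1",x_scale=[100,100,.1,.1])
print(s.x.round(3),f(s.x).reshape(-1,2).round(1).tolist())
for n,q in [("rimL",(-113,112,64)),("rimM",(-113,0,64)),("bay",(0,54,12))]:print(n,casept(*s.x[:3],q,s.x[3] if n!="bay" else 0).round(1))
for q in [(68,318),(115,303),(127,403),(80,411)]:print(at(c,*T(*q),14).round(1))
for q in [(112,491),(210,527),(193,577),(82,540)]:print("sc",at(d,*S(*q),14).round(1))
E
```

```text
[ 6.13916e+02 -8.59200e+01  7.00000e-02  9.70000e-02] [[-1.4, 0.3], [-0.9, 0.3], [-0.9, 1.6], [0.4, 0.3], [-0.3, 0.1], [1.3, 0.1], [1.4, -0.3], [-8.2, -2.9], [-0.9, -2.7], [-0.3, -1.2]]
rimL [496.4  18.1  83.4]
rimM [504.3 -93.6  83.4]
bay [610.1 -32.1  12. ]
[509.1 287.9  14. ]
[521.3 249.9  14. ]
[440.6 237.5  14. ]
[434.2 275.3  14. ]
sc [513.  256.4  14. ]
sc [434.9 246.5  14. ]
sc [428.1 284.9  14. ]
sc [512.3 299.2  14. ]
```

```bash
cat >> h.py <<'E'
from scipy.spatial.transform import Rotation as Ro
def rot(head,tilt):
    # head deg of tool x (when vertical), tilt deg forward
    h=np.radians(head);R0=np.array([[np.cos(h),np.sin(h),0],[np.sin(h),-np.cos(h),0],[0,0,-1]]).astype(float)
    return R0@Ro.from_rotvec([0,tilt,0],degrees=True).as_matrix()
def plan(p,head,tilt,show=True):
    s=r.read_state();R=np.array(s["ee_rot"])
    d=R.T@(np.array(p,float)-s["tcp_pos"])/10;w=Ro.from_matrix(R.T@rot(head,tilt)).as_rotvec(degrees=True)
    print("shift cm",d.round(2).tolist(),"turn",w.round(2).tolist());return d,w
def st():
    s=r.read_state();print("t",round(float(s["clock"]),2),"tcp",np.round(s["tcp_pos"],1),"z",np.round(np.array(s["ee_rot"])[:,2],2),"x",np.round(np.array(s["ee_rot"])[:,0],2),"q",np.round(s["q"],1),"F",np.round(s["wrist_force"],1),"gap",round(float(s["finger_gap"]),1));return s
E
python3 - <<'E'
from h import *
st();plan((420,-100,220),4,0)
E
```

```text
t 0.35 tcp [ 270.2 -591.   231. ] z [-0.  0. -1.] x [0.91 0.42 0.  ] q [63.9 35.2 -0.7 81.6  0.5 63.2 -2.3] F [-0.6 -0.7  0. ] gap 85.6
shift cm [34.04, -38.42, 1.13] turn [-0.04, 0.01, 20.57]
```

Emit:
{"name": "drive_tool", "arguments": {
  "steps": [
    [[34,-38.4,1.1],[0,0,20.6],-1],
    [[34,-38.4,1.1],[0,0,20.6],-1],
    [[34,-38.4,1.1],[0,0,20.6],-1],
    [[34,-38.4,1.1],[0,0,20.6],-1],
    [[34,-38.4,1.1],[0,0,20.6],-1]
  ]
}}

```text
clock: 0.98
tcp_pos: [362.1, -290.3, 224.9]
ee_rot: [[0.998, 0.069, 0.001], [0.069, -0.998, -0.0], [0.001, 0.001, -1.0]]
wrist_force: [0.8, 0.4, 1.2]
finger_gap: -0.0
```

```bash
python3 - <<'E'
from h import *
st();plan((430,-97,200),4,45)
E
```

```text
t 0.97 tcp [ 362.1 -290.3  224.9] z [ 0. -0. -1.] x [1.   0.07 0.  ] q [ 34.   19.3   2.7 111.7  -1.2  48.9 -48.7] F [0.8 0.4 1.2] gap -0.0
shift cm [8.11, -18.82, 2.49] turn [0.04, 44.93, -0.01]
```

Emit:
{"name": "drive_tool", "arguments": {
  "steps": [
    [[8.1,-18.8,2.5],[0,45,0],-1],
    [[8.1,-18.8,2.5],[0,45,0],-1],
    [[8.1,-18.8,2.5],[0,45,0],-1],
    [[8.1,-18.8,2.5],[0,45,0],-1],
    [[8.1,-18.8,2.5],[0,45,0],-1]
  ]
}}

```text
clock: 1.6
tcp_pos: [430.1, -117.3, 236.5]
ee_rot: [[0.806, 0.102, 0.583], [0.057, -0.994, 0.095], [0.589, -0.043, -0.807]]
wrist_force: [-0.0, -0.6, -1.2]
finger_gap: -0.1
```

```bash
python3 - <<'E'
from h import *
s=st();c=cap("wrist","w1")
for p in [(504,-94,83),(496.4,18,83)]:print(proj(c,p,s))
E
```

```text
t 1.6 tcp [ 430.1 -117.3  236.5] z [ 0.58  0.09 -0.81] x [0.81 0.06 0.59] q [ 71.4  15.4 -55.7 137.  -65.7   4.7  -0.2] F [-0.  -0.6 -1.2] gap -0.1
(np.float64(271.52022814425186), np.float64(213.37539452694838))
(np.float64(168.00410061554686), np.float64(211.1586887540787))
```

View pics/w1.png

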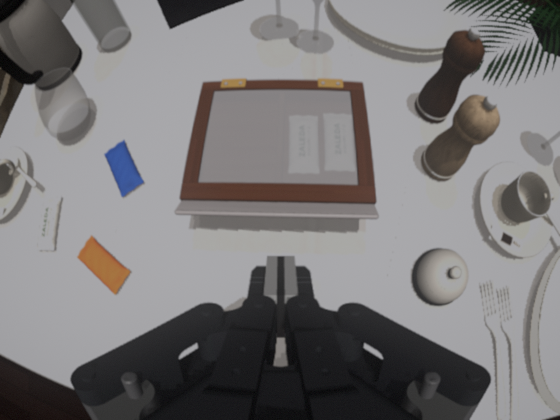

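```bash
cat > kin.py <<'E'
import numpy as np, itertools
from scipy.spatial.transform import Rotation as Ro
from scipy.optimize import least_squares
def Rz(a):return Ro.from_euler('z',a,degrees=True).as_matrix()
def Ry(a):return Ro.from_euler('y',a,degrees=True).as_matrix()
def fk(q,sg,L,off7=0):
    h,a,b,l,ea,eb=L
    s=sg
    p=np.array([0,0,h]);R=Rz(s[0]*q[0])@Ry(q[1]);p=p+R@[ea,0,a]
    R=R@Rz(s[1]*q[2])@Ry(q[3]);p=p+R@[eb,0,b]
    R=R@Rz(s[2]*q[4])@Ry(q[5]);R=R@Rz(s[3]*q[6]);p=p+R@[0,0,l]
    return p,R
D=[([63.9,35.2,-.7,81.6,.5,63.2,-2.3],[270.2,-591,231],[.909,.416,0],[0,0,-1]),
([34,19.3,2.7,111.7,-1.2,48.9,-48.7],[362.1,-290.3,224.9],[.998,.069,.001],[.001,0,-1]),
([71.4,15.4,-55.7,137.,-65.7,4.7,-.2],[430.1,-117.3,236.5],[.806,.057,.589],[.583,.095,-.807])]
if __name__=="__main__":
  for s in itertools.product([1,-1],repeat=4):
    def f(L):
        e=[]
        for q,p,x,z in D:
            P,R=fk(q,s,L);e+=list((P-p)/100)+list(R[:,2]-z)
        return e
    r=least_squares(f,[250,450,400,250,0,0]);print(s,round(r.cost,4),r.x.round(1))
    if r.cost<.05:
        for q,p,x,z in D:print(fk(q,s,r.x)[0].round(1),fk(q,s,r.x)[1].round(2).tolist(),x,z)
E
python3 kin.py
```

```text
(1, 1, 1, 1) 23.5837 [ 3724.3 -2206.3   491.5   649.7   744.7   378.6]
(1, 1, 1, -1) 23.5837 [ 3724.3 -2206.3   491.5   649.7   744.7   378.6]
(1, 1, -1, 1) 24.4893 [ 4024.7 -2321.4   632.4   679.3   735.9   480.2]
(1, 1, -1, -1) 24.4893 [ 4024.7 -2321.4   632.4   679.3   735.9   480.2]
(1, -1, 1, 1) 23.3403 [ 3505.6 -2601.1   496.4  -477.4  1217.1   780.9]
(1, -1, 1, -1) 23.3403 [ 3505.6 -2601.1   496.4  -477.4  1217.1   780.9]
(1, -1, -1, 1) 23.0917 [ 3764.8 -2697.3   603.4  -442.6  1221.4   868.7]
(1, -1, -1, -1) 23.0917 [ 3764.8 -2697.3   603.4  -442.6  1221.4   868.7]
(-1, 1, 1, 1) 1.1642 [ -74.8  358.5  341.3 -609.   337.5  328.1]
(-1, 1, 1, -1) 1.1642 [ -74.8  358.5  341.3 -609.   337.5  328.1]
(-1, 1, -1, 1) 1.2061 [-693.2  576.1  141.2 -726.8  282.2  118.4]
(-1, 1, -1, -1) 1.2061 [-693.2  576.1  141.2 -726.8  282.2  118.4]
(-1, -1, 1, 1) 0.0578 [506.7 456.5 453.1 340.1  30.5  92.6]
(-1, -1, 1, -1) 0.0578 [506.7 456.5 453.1 340.1  30.5  92.6]
(-1, -1, -1, 1) 0.0486 [ 1.944e+02  5.656e+02  3.557e+02  2.784e+02 -4.000e-01 -1.330e+01]
[ 289.2 -581.2  230. ] [[-0.49, 0.87, -0.0], [0.87, 0.49, -0.0], [-0.0, -0.0, -1.0]] [0.909, 0.416, 0] [0, 0, -1]
[ 375.8 -272.5  226.8] [[-0.98, -0.2, 0.0], [-0.2, 0.98, -0.0], [-0.0, -0.0, -1.0]] [0.998, 0.069, 0.001] [0.001, 0, -1]
[ 430.2 -116.   235.5] [[-0.11, 0.8, 0.58], [0.99, 0.06, 0.09], [0.04, 0.59, -0.81]] [0.806, 0.057, 0.589] [0.583, 0.095, -0.807]
(-1, -1, -1, -1) 0.0486 [ 1.944e+02  5.656e+02  3.557e+02  2.784e+02 -4.000e-01 -1.330e+01]
[ 289.2 -581.2  230. ] [[-0.42, 0.91, -0.0], [0.91, 0.42, -0.0], [-0.0, -0.0, -1.0]] [0.909, 0.416, 0] [0, 0, -1]
[ 375.8 -272.5  226.8] [[-0.07, 1.0, 0.0], [1.0, 0.07, -0.0], [-0.0, 0.0, -1.0]] [0.998, 0.069, 0.001] [0.001, 0, -1]
[ 430.2 -116.   235.5] [[-0.1, 0.81, 0.58], [0.99, 0.06, 0.09], [0.04, 0.59, -0.81]] [0.806, 0.057, 0.589] [0.583, 0.095, -0.807]
```

```bash
cat > kin2.py <<'E'
from kin import *
def fk2(q,L):
    h,a,b,l,ea,eb,ya,yb=L
    p=np.array([0,0,h]);R=Rz(-q[0])@Ry(q[1]);p=p+R@[ea,ya,a]
    R=R@Rz(-q[2])@Ry(q[3]);p=p+R@[eb,yb,b]
    R=R@Rz(-q[4])@Ry(q[5]);R=R@Rz(-q[6])
    p=p+R@[0,0,l]
    return p,R@Rz(-90)*1.0
def f(L):
    e=[]
    for q,p,x,z in D:
        P,R=fk2(q,L);e+=list((P-p)/10)
    return e+list((np.array(L)-[194,565,355,278,0,0,0,0])/300)
L=least_squares(f,[194,565,355,278,0,0,0,0]).x
lo=np.array([-178,-17,-77,15.1,-78,.8,-162]);hi=np.array([178,117,75,138.7,258,113,162])
def ik(p,Rt,q0):
    best=None
    rng=np.random.default_rng(0)
    for k in range(14):
        s=np.clip(np.array(q0)+(rng.normal(0,25,7) if k else 0),lo+.5,hi-.5)
        def g(q):
            P,R=fk2(q,L);return np.concatenate([(P-p)/10,(R-Rt).ravel()*6,(q-q0)*1e-4])
        rr=least_squares(g,s,bounds=(lo,hi))
        if best is None or rr.cost<best.cost:best=rr
    P,R=fk2(best.x,L);return best.x,np.linalg.norm(P-p),np.degrees(np.arccos(np.clip((np.trace(R.T@Rt)-1)/2,-1,1)))
if __name__=="__main__":
    from h import rot
    print(L.round(1))
    for q,p,x,z in D:
        P,R=fk2(q,L);print(P.round(1),p,R[:,0].round(2),x)
    q0=D[2][0]
    for p in [(460,-97,60),(480,-97,50),(500,-97,50),(515,-97,48),(530,-97,48),(560,-97,180)]:
        for t in (15,30,40,50):
            if p[2]>100 and t>35: continue
            q,e,a=ik(np.array(p,float),rot(4,t),np.array([15,10,0,120,0,20,0.]));print(p,t,q.round(0),round(e,1),round(a,1))
E
python3 kin2.py
```

```text
[211.4 570.  359.  304.9  -8.8 -17.3 -18.4  -3.4]
[ 269.9 -591.2  230.9] [270.2, -591, 231] [-0.91 -0.42  0.  ] [0.909, 0.416, 0]
[ 362.3 -290.   225.1] [362.1, -290.3, 224.9] [-1.   -0.07 -0.  ] [0.998, 0.069, 0.001]
[ 430.1 -117.3  236.3] [430.1, -117.3, 236.5] [-0.81 -0.06 -0.59] [0.806, 0.057, 0.589]
(460, -97, 60) 15 [ 27.  34. -23. 134.  92.   9.  12.] 0.0 0.0
(460, -97, 60) 30 [ 54.  49. -65. 139. 108.  37.   0.] 3.0 7.4
(460, -97, 60) 40 [ 58.  50. -65. 139. 113.  32.   1.] 6.4 15.8
(460, -97, 60) 50 [ 64.  53. -65. 139. 123.  25.   1.] 9.5 23.8
(480, -97, 50) 15 [ 25.  35. -20. 132.  91.   8.  14.] 0.0 0.0
(480, -97, 50) 30 [ 52.  52. -65. 139. 114.  41.  -5.] 2.0 4.8
(480, -97, 50) 40 [ 56.  53. -65. 139. 119.  37.  -4.] 5.4 13.2
(480, -97, 50) 50 [ 61.  56. -65. 139. 129.  30.  -4.] 8.6 21.2
(500, -97, 50) 15 [ 18.  35. -10. 129.  52.   3.  53.] 0.0 0.0
(500, -97, 50) 30 [ 51.  53. -65. 139. 119.  45.  -9.] 0.6 1.5
(500, -97, 50) 40 [ 54.  54. -65. 139. 124.  41.  -9.] 4.2 10.1
(500, -97, 50) 50 [ 59.  57. -65. 139. 133.  35.  -9.] 7.5 18.1
(515, -97, 48) 15 [ 19.  36. -12. 127.  51.   5.  53.] 0.0 0.0
(515, -97, 48) 30 [ 48.  51. -59. 138. 125.  41. -15.] 0.0 0.0
(515, -97, 48) 40 [ 53.  56. -65. 139. 127.  44. -12.] 3.3 7.7
(515, -97, 48) 50 [ 58.  58. -65. 139. 136.  39. -12.] 6.7 15.8
(530, -97, 48) 15 [ 20.  37. -15. 124.  49.   7.  55.] 0.0 0.0
(530, -97, 48) 30 [ 47.  51. -57. 136. 124.  39. -14.] 0.0 0.0
(530, -97, 48) 40 [ 52.  57. -65. 139. 131.  47. -14.] 2.3 5.2
(530, -97, 48) 50 [ 56.  59. -65. 139. 139.  42. -15.] 5.8 13.3
(560, -97, 180) 15 [ 31.  29. -32. 111.  26.  31.  77.] 0.0 0.0
(560, -97, 180) 30 [ 30.  25. -25. 124.  47.   5.  57.] 0.0 0.0
```

```bash
sed -i 's/Rz(-90)\*1.0/Rz(90)*1.0/' kin2.py; cat > ik3.py <<'E'
from kin2 import *
def ikd(p,d,q0,n=12):
    d=np.array(d)/np.linalg.norm(d);best=None;rng=np.random.default_rng(0)
    for k in range(n):
        s=np.clip(np.array(q0)+(rng.normal(0,35,7) if k else 0),lo+.5,hi-.5)
        g=lambda q:(lambda P,R:np.concatenate([(P-p)/10,(R[:,2]-d)*6,(q-q0)*1e-4]))(*fk2(q,L))
        rr=least_squares(g,s,bounds=(lo,hi))
        if best is None or rr.cost<best.cost:best=rr
    P,R=fk2(best.x,L);return best.x,np.linalg.norm(P-p),np.degrees(np.arccos(min(1,R[:,2]@d))),R
if __name__=="__main__":
    q0=np.array([20,30,0,110,0,30,0.])
    for p in [(515,0,50),(515,-97,50),(520,-180,50)]:
      for az in (-90,-60,-30,0,30,60,90):
        for t in (30,45,55,65):
            a,b=np.radians(az),np.radians(t);d=[np.cos(a)*np.sin(b),np.sin(a)*np.sin(b),-np.cos(b)]
            q,e,g,R=ikd(np.array(p,float),d,q0,7)
            if e<1 and g<1:print(p,az,t,q.round(0),round(e,1),round(g,1),"x",R[:,0].round(2))
E
timeout 500 python3 ik3.py
```

```text
(515, 0, 50) -90 30 [-23.  43.   7. 114.  39.  40.   0.] 0.0 0.0 x [-0.79  0.54 -0.31]
(515, 0, 50) -90 45 [-30.  48.   8. 112.  47.  51.   0.] 0.0 0.0 x [-0.9   0.31 -0.31]
(515, 0, 50) -90 55 [-34.  53.   9. 110.  49.  59.   0.] 0.0 0.0 x [-0.93  0.21 -0.3 ]
(515, 0, 50) -90 65 [-37.  58.  11. 108.  50.  65.   0.] 0.0 0.0 x [-0.95  0.14 -0.29]
(515, 0, 50) -60 30 [-16.  39.  -5. 127.  77.  34.   0.] 0.0 0.0 x [-0.97 -0.11 -0.23]
(515, 0, 50) -60 45 [-21.  45.  -9. 129.  87.  52.   0.] 0.0 0.0 x [-0.91 -0.41 -0.09]
(515, 0, 50) -60 55 [-27.  50.  -7. 130.  88.  61.   0.] 0.0 0.0 x [-0.86 -0.5   0.01]
(515, 0, 50) -60 65 [-33.  56.  -3. 130.  88.  68.   0.] 0.0 0.0 x [-0.83 -0.54  0.11]
(515, 0, 50) -30 30 [  7.  41. -33. 136. 110.  45.   0.] 0.0 0.0 x [-0.79 -0.56 -0.23]
(515, 0, 50) 30 30 [ 45.  55. -66. 136. 118.  36.   0.] 0.0 0.0 x [-0.83 -0.25 -0.49]
(515, 0, 50) 60 30 [ 39.  46. -40. 126.  -7.   6.   0.] 0.0 0.0 x [0.25 0.84 0.49]
(515, 0, 50) 60 45 [ 54.  58. -54. 128. -78.   1.  -0.] 0.0 0.3 x [ 0.94 -0.24  0.26]
(515, 0, 50) 60 65 [ 66.  78. -67. 128. -78.   1.   0.] 0.1 1.
[... 3347 characters left out ...]
-0.76]
(520, -180, 50) 60 30 [ 47.  45. -23. 113. -31.  28.   0.] 0.0 0.0 x [0.79 0.43 0.44]
(520, -180, 50) 60 45 [ 54.  51. -25. 112. -48.  36.   0.] 0.0 0.0 x [0.89 0.01 0.46]
(520, -180, 50) 60 55 [ 57.  55. -23. 111. -55.  44.   0.] 0.0 0.0 x [ 0.9  -0.19  0.4 ]
(520, -180, 50) 60 65 [ 59.  60. -24. 110. -58.  51.   0.] 0.0 0.0 x [ 0.88 -0.32  0.35]
(520, -180, 50) 90 30 [ 38.  47. -12. 100. -23.  50.   0.] 0.0 0.0 x [0.71 0.61 0.35]
(520, -180, 50) 90 45 [ 44.  54. -15.  95. -28.  62.   0.] 0.0 0.0 x [0.79 0.43 0.43]
(520, -180, 50) 90 55 [ 47.  59. -17.  91. -31.  69.   0.] 0.0 0.0 x [0.81 0.33 0.48]
(520, -180, 50) 90 65 [ 49.  64. -20.  88. -33.  76.   0.] 0.0 0.0 x [0.83 0.24 0.51]
```

```bash
cat > t.py <<'E'
from h import *
from ik3 import *
c=optics.read_camera("wrist");crop(c,160,60,400,240,3.3,"w1z")
q0=np.array([-34,53,9,110,49,59,0.])
cy,sy=np.cos(.07),np.sin(.07);Y=np.array([[cy,-sy,0],[sy,cy,0],[0,0,1]])
for t in (50,60):
  b=np.radians(t);z=np.array([0,-np.sin(b),-np.cos(b)])
  for x in ([-1,0,0],[0,-np.cos(b),np.sin(b)],[1,0,0]):
    x=np.array(x,float);R=Y@np.column_stack([x,np.cross(z,x),z])
    qq=q0
    for cp in [(-103,150,45),(-103,95,45),(-80,95,100),(-30,95,170)]:
        p=casept(614,-86,.07,cp);q,e,a=ik(p,R,qq);print(t,x.round(1),cp,q.round(0),round(e,1),round(a,1))
        if e<1:qq=q
E
timeout 500 python3 t.py
```

```text
50 [-1.  0.  0.] (-103, 150, 45) [-33.  51.   1. 111.  50.  60.  18.] 0.0 0.0
50 [-1.  0.  0.] (-103, 95, 45) [-30.  50.   3. 115.  55.  55.  18.] 0.0 0.0
50 [-1.  0.  0.] (-80, 95, 100) [-28.  46.   2. 110.  52.  61.  26.] 0.0 0.0
50 [-1.  0.  0.] (-30, 95, 170) [-26.  42.   1. 100.  49.  70.  38.] 0.0 0.0
50 [ 0.  -0.6  0.8] (-103, 150, 45) [-23.  52. -16. 111.  57.  70. 101.] 0.0 0.0
50 [ 0.  -0.6  0.8] (-103, 95, 45) [-19.  51. -15. 114.  62.  67. 100.] 0.0 0.0
50 [ 0.  -0.6  0.8] (-80, 95, 100) [-18.  47. -16. 110.  59.  71. 109.] 0.0 0.0
50 [ 0.  -0.6  0.8] (-30, 95, 170) [-16.  43. -16. 100.  56.  79. 121.] 0.0 0.0
50 [1. 0. 0.] (-103, 150, 45) [-65.  68.  61. 113. -11.  38. -96.] 0.0 0.0
50 [1. 0. 0.] (-103, 95, 45) [-60.  67.  61. 117. -10.  31. -94.] 0.0 0.0
50 [1. 0. 0.] (-80, 95, 100) [-60.  63.  65. 113.  -7.  37. -92.] 0.0 0.0
50 [1. 0. 0.] (-30, 95, 170) [-58.  59.  68. 102.  -4.  47. -89.] 0.0 0.0
60 [-1.  0.  0.] (-103, 150, 45) [-38.  56.   4. 109.  51.  66.  16.] 0.0 0.0
60 [-1.  0.  0.] (-103, 95, 45) [-34.  55.   6. 113.  56.  62.  14.] 0.0 0.0
60 [-1.  0.  0.] (-80, 95, 100) [-33.  50.   6. 109.  54.  67.  22.] 0.0 0.0
60 [-1.  0.  0.] (-30, 95, 170) [-31.  46.   6. 100.  52.  74.  34.] 0.0 0.0
60 [ 0.  -0.5  0.9] (-103, 150, 45) [-28.  57. -13. 108.  57.  77.  98.] 0.0 0.0
60 [ 0.  -0.5  0.9] (-103, 95, 45) [-24.  56. -11. 113.  62.  74.  97.] 0.0 0.0
60 [ 0.  -0.5  0.9] (-80, 95, 100) [-23.  51. -12. 109.  60.  78. 105.] 0.0 0.0
60 [ 0.  -0.5  0.9] (-30, 95, 170) [-21.  47. -12.  99.  59.  84. 117.] 0.0 0.0
60 [1. 0. 0.] (-103, 150, 45) [ -68.   75.   65.  111.   -8.   41. -100.] 0.0 0.0
60 [1. 0. 0.] (-103, 95, 45) [-64.  75.  65. 115.  -8.  34. -98.] 0.0 0.0
60 [1. 0. 0.] (-80, 95, 100) [-63.  71.  68. 112.  -4.  39. -96.] 0.0 0.0
60 [1. 0. 0.] (-30, 95, 170) [-61.  67.  72. 102.  -1.  47. -93.] 0.0 0.0
```

View pics/w1z.png

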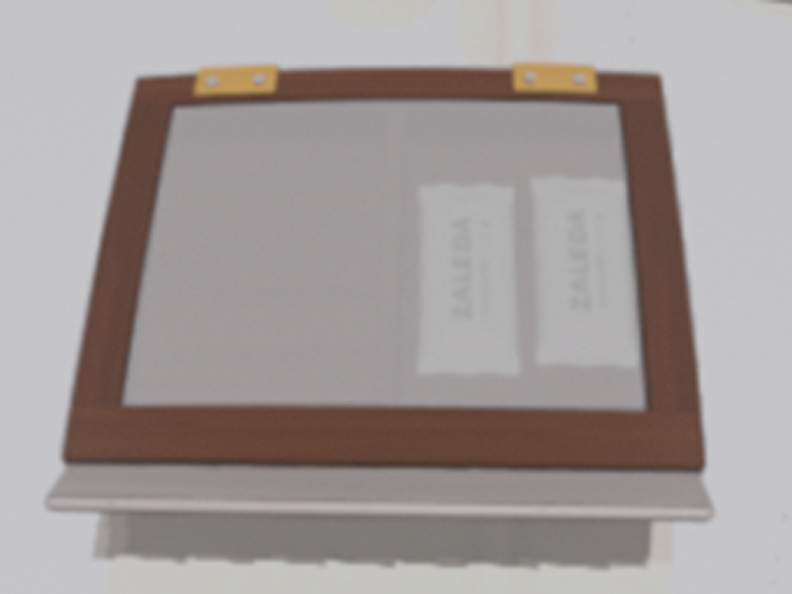

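```bash
cat > fit.py <<'E'
from h import *
from scipy.optimize import least_squares
c=optics.read_camera("top");d=optics.read_camera("scene");s=r.read_state();w=optics.read_camera("wrist")
class W(dict):pass
T=lambda x,y:(120+x/2.85-.3,130+y/2.85-.3)
S=lambda x,y:(200+x/2.7-.3,150+y/2.7-.3)
Wp=lambda x,y:(160+x/3.3-.3,60+y/3.3-.3)
LID=[(88,112,52),(88,-112,52),(-92,112,52),(-92,-112,52),(-113.4,112,64),(-113.4,-112,64)]
obs=[(c,T(*o),q,1) for o,q in zip([(385,82),(663,62),(397,300),(684,283),(396,329),(687,308)],LID)]
obs+=[(w,Wp(*o),q,1) for o,q in zip([(137,77),(660,76),(65,461),(703,468),(48,507),(712,518)],LID)]
obs+=[(d,S(*o),q,1) for o,q in zip([(70,183),(175,31),(336,72),(240,212),(361,70),(266,234)],[LID[0],LID[1],LID[3],LID[2],LID[5],LID[4]])]
obs+=[(d,S(69,214),(88,112,0),0)]
def f(p):
    return np.concatenate([np.array(proj(k,casept(p[0],p[1],p[2],q,p[3] if m else 0),s))-o for k,o,q,m in obs])
z=least_squares(f,[600,-20,0,0.02],loss="soft_l1",x_scale=[100,100,.1,.1])
print(z.x.round(3),f(z.x).reshape(-1,2).round(1).tolist())
E
python3 fit.py
```

```text
[ 6.18281e+02 -8.94860e+01  6.50000e-02  1.90000e-02] [[0.4, -1.5], [0.9, -1.0], [0.8, 0.5], [0.8, -0.1], [1.5, -0.4], [1.6, 0.3], [-2.0, -2.8], [-0.2, -3.6], [-1.4, -0.0], [-0.7, 0.4], [-2.2, 0.3], [0.2, 0.3], [-1.5, -4.5], [-0.6, -2.4], [0.9, 0.3], [3.6, 8.2], [-0.3, -0.0], [2.8, -0.3], [0.6, -2.1]]
```

```bash
cat >> h.py <<'E'
CX,CY,CW=618.3,-89.5,.065
def Rc():
    c_,s_=np.cos(CW),np.sin(CW);return np.array([[c_,-s_,0],[s_,c_,0],[0,0,1]])
def rlid(t=60):
    b=np.radians(t);z=np.array([0,-np.sin(b),-np.cos(b)]);x=np.array([-1.,0,0]);return Rc()@np.column_stack([x,np.cross(z,x),z])
def planR(p,R1):
    s=r.read_state();R=np.array(s["ee_rot"])
    print("shift cm",(R.T@(np.array(p,float)-s["tcp_pos"])/10).round(2).tolist(),"turn",Ro.from_matrix(R.T@R1).as_rotvec(degrees=True).round(2).tolist())
def cp(x,y,z):return casept(CX,CY,CW,(x,y,z))
def incase(p):
    return Rc().T@(np.array(p)-[CX,CY,0])
E
python3 - <<'E'
from h import *
s=st();print(cp(-104,190,150));planR(cp(-104,190,150),rlid())
planR(cp(-104,190,150),rot(90,0))
planR(cp(-104,150,220),rot(120,0))
E
```

```text
t 1.85 tcp [ 430.4 -120.1  235.9] z [ 0.58  0.09 -0.81] x [0.81 0.05 0.59] q [ 70.9  15.4 -54.8 136.9 -65.2   4.9  -0.7] F [0.8 1.1 0.3] gap 0.1
[502.17831728  93.34352546 150.        ]
shift cm [1.89, -20.16, 13.07] turn [-44.8, 81.99, 133.68]
shift cm [1.89, -20.16, 13.07] turn [24.6, -30.96, -82.19]
shift cm [6.0, -16.47, 7.2] turn [34.35, -25.45, -110.82]
```

Emit:
{"name": "drive_tool", "arguments": {
  "steps": [
    [[1.9,-20,11],[24.6,-31,-82.2],-1],
    [[1.9,-20,11],[24.6,-31,-82.2],-1],
    [[1.9,-20,11],[24.6,-31,-82.2],-1],
    [[1.9,-20,11],[24.6,-31,-82.2],-1],
    [[1.9,-20,11],[24.6,-31,-82.2],-1]
  ]
}}

```text
clock: 2.48
tcp_pos: [484.4, 63.7, 175.9]
ee_rot: [[0.717, 0.597, 0.361], [0.572, -0.799, 0.186], [0.399, 0.073, -0.914]]
wrist_force: [-0.4, -0.5, 0.4]
finger_gap: 0.3
```

```bash
python3 - <<'E'
from h import *
s=st();planR(cp(-104,190,130),rlid())
E
```

```text
t 2.48 tcp [484.4  63.7 175.9] z [ 0.36  0.19 -0.91] x [0.72 0.57 0.4 ] q [ 1.000e-01  1.940e+01 -5.900e+00  1.296e+02 -3.810e+01  1.110e+01
 -2.120e+01] F [-0.4 -0.5  0.4] gap 0.3
shift cm [1.14, -1.65, 5.38] turn [53.02, -80.66, -131.9]
```

```bash
python3 - <<'E'
from h import *
b=np.radians(30);z=np.array([0.1,-np.sin(b),-np.cos(b)]);z/=np.linalg.norm(z);x=np.array([-.7,.7,0]);x-=z*(x@z);x/=np.linalg.norm(x)
planR(cp(-104,190,160),np.column_stack([x,np.cross(z,x),z]))
E
```

```text
shift cm [2.34, -1.43, 2.64] turn [15.94, -47.15, -102.1]
```

Emit:
{"name": "drive_tool", "arguments": {
  "steps": [
    [[2.3,-1.4,2.6],[16,-47,-102],-1],
    [[2.3,-1.4,2.6],[16,-47,-102],-1],
    [[2.3,-1.4,2.6],[16,-47,-102],-1],
    [[2.3,-1.4,2.6],[16,-47,-102],-1],
    [[2.3,-1.4,2.6],[16,-47,-102],-1]
  ]
}}

```text
clock: 3.1
tcp_pos: [501.9, 92.6, 161.6]
ee_rot: [[0.082, 0.993, 0.081], [0.994, -0.075, -0.082], [-0.076, 0.087, -0.993]]
wrist_force: [-0.6, 0.2, -0.1]
finger_gap: 0.1
```

```bash
python3 - <<'E'
from h import *
s=st();planR(cp(-104,190,130),rlid())
E
```

```text
t 3.1 tcp [501.9  92.6 161.6] z [ 0.08 -0.08 -0.99] x [ 0.08  0.99 -0.08] q [-26.4  27.3  14.4 112.7  -1.4  37.4 -17.2] F [-0.6  0.2 -0.1] gap 0.1
shift cm [0.31, -0.25, 3.14] turn [44.0, -44.11, -91.95]
```

Emit:
{"name": "drive_tool", "arguments": {
  "steps": [
    [[0.3,-0.2,3],[44,-44,-92],-1],
    [[0.3,-0.2,3],[44,-44,-92],-1],
    [[0.3,-0.2,3],[44,-44,-92],-1],
    [[0.3,-0.2,3],[44,-44,-92],-1],
    [[0.3,-0.2,3],[44,-44,-92],-1]
  ]
}}

```text
clock: 3.72
tcp_pos: [503.0, 94.1, 131.8]
ee_rot: [[-0.658, 0.738, -0.15], [0.691, 0.513, -0.509], [-0.298, -0.438, -0.848]]
wrist_force: [-0.4, -0.7, -0.5]
finger_gap: 0.0
```

```bash
python3 - <<'E'
from h import *
s=st();planR(cp(-104,175,60),rlid())
E
```

```text
t 3.73 tcp [503.   94.1 131.8] z [-0.15 -0.51 -0.85] x [-0.66  0.69 -0.3 ] q [-33.1  41.1  10.8  98.7  19.   63.5   3.8] F [-0.4 -0.7 -0.5] gap 0.0
shift cm [1.05, 2.35, 6.89] turn [22.76, -22.73, -47.48]
```

Emit:
{"name": "drive_tool", "arguments": {
  "steps": [
    [[1,2.3,6.9],[22.8,-22.7,-47.5],-1],
    [[1,2.3,6.9],[22.8,-22.7,-47.5],-1],
    [[1,2.3,6.9],[22.8,-22.7,-47.5],-1],
    [[1,2.3,6.9],[22.8,-22.7,-47.5],-1],
    [[1,2.3,6.9],[22.8,-22.7,-47.5],-1]
  ]
}}

```text
clock: 4.35
tcp_pos: [503.3, 79.7, 60.3]
ee_rot: [[-0.999, 0.019, 0.034], [-0.019, 0.524, -0.852], [-0.034, -0.852, -0.523]]
wrist_force: [-0.3, 0.1, 0.6]
finger_gap: 0.0
```

```bash
python3 - <<'E'
from h import *
s=st();print(incase(s["tcp_pos"]));planR(cp(-104,150,20),rlid());planR(cp(-104,105,18),rlid())
c=cap("wrist","w2");d=cap("scene","s2")
E
```

```text
t 4.35 tcp [503.3  79.7  60.3] z [ 0.03 -0.85 -0.52] x [-1.   -0.02 -0.03] q [-42.3  56.4   9.2 101.8  42.5  67.6  22. ] F [-0.3  0.1  0.6] gap 0.0
[-103.74929118  176.27050011   60.30894559]
shift cm [0.04, 2.06, 4.35] turn [1.49, -1.25, -3.0]
shift cm [-0.16, -0.11, 8.29] turn [1.49, -1.25, -3.0]
```

View pics/w2.png

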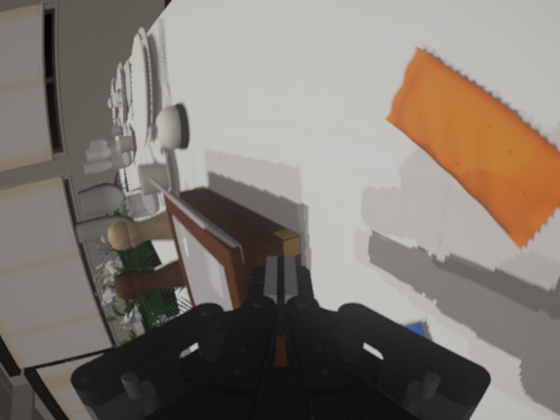

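View pics/s2.png

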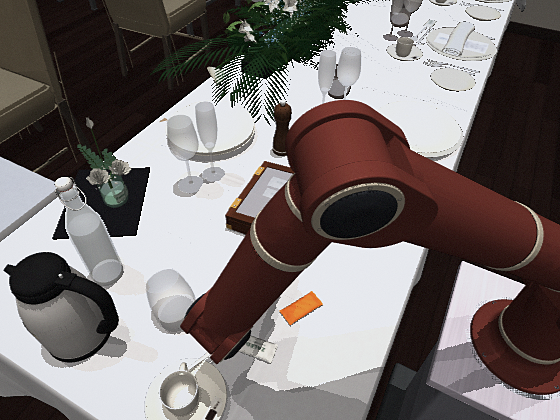

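```bash
python3 - <<'E'
from h import *
s=r.read_state();c=optics.read_camera("wrist")
for q in [(-113.4,112,64),(-92,112,45),(-88,112,0),(-113.4,-112,64),(-88,112,42)]:print(q,np.round(proj(c,cp(*q),s),1))
crop(c,150,170,330,310,4.4,"w2z")
E
```

```text
(-113.4, 112, 64) [218.8 226.9]
(-92, 112, 45) [247.4 249.5]
(-88, 112, 0) [300.3 239.3]
(-113.4, -112, 64) [157.  178.4]
(-88, 112, 42) [251.7 253.6]
```

View pics/w2z.png

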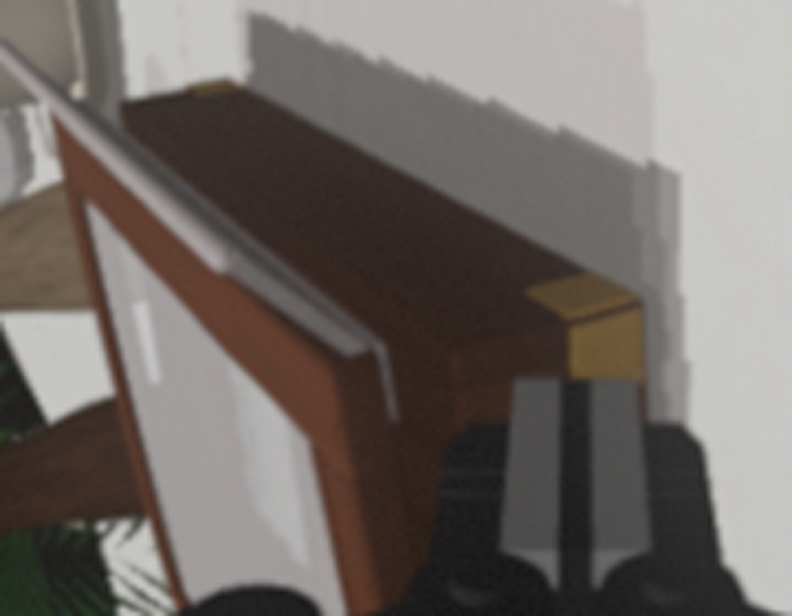

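```bash
python3 - <<'E'
from h import *
planR(cp(-107,150,30),rlid());planR(cp(-107,102,27),rlid())
E
```

```text
shift cm [0.11, 1.07, 3.78] turn [1.74, -1.56, -3.16]
shift cm [-0.12, -1.19, 8.02] turn [1.74, -1.56, -3.16]
```

Emit:
{"name": "drive_tool", "arguments": {
  "steps": [
    [[0.1,1.1,3.8],[1.7,-1.5,-3.1],-1],
    [[0.1,1.1,3.8],[1.7,-1.5,-3.1],-1],
    [[0,0,6],[1.7,-1.5,-3.1],-1],
    [[-0.1,-1.2,8],[1.7,-1.5,-3.1],-1],
    [[-0.1,-1.2,8],[1.7,-1.5,-3.1],-1]
  ]
}}

```text
clock: 5.12
tcp_pos: [504.9, 0.6, 28.8]
ee_rot: [[-0.999, -0.025, 0.046], [-0.053, 0.501, -0.864], [-0.001, -0.865, -0.501]]
wrist_force: [-0.1, 0.6, 0.6]
finger_gap: 0.0
```

```bash
python3 - <<'E'
from h import *
s=st();print(incase(s["tcp_pos"]))
c=cap("wrist","w3");crop(c,150,150,330,310,4,"w3z")
planR(cp(-107,102,55),rlid());planR(cp(-100,102,80),rlid())
E
```

```text
t 5.12 tcp [504.9   0.6  28.8] z [ 0.05 -0.86 -0.5 ] x [-1.   -0.05 -0.  ] q [-38.2  59.2  12.  108.1  50.   58.9  19.3] F [-0.1  0.6  0.6] gap 0.0
[-107.34080452   97.25409945   28.80195258]
shift cm [-0.01, -2.21, -1.62] turn [0.24, -0.46, -0.31]
shift cm [-0.71, -4.36, -2.88] turn [0.24, -0.46, -0.31]
```

View pics/w3z.png

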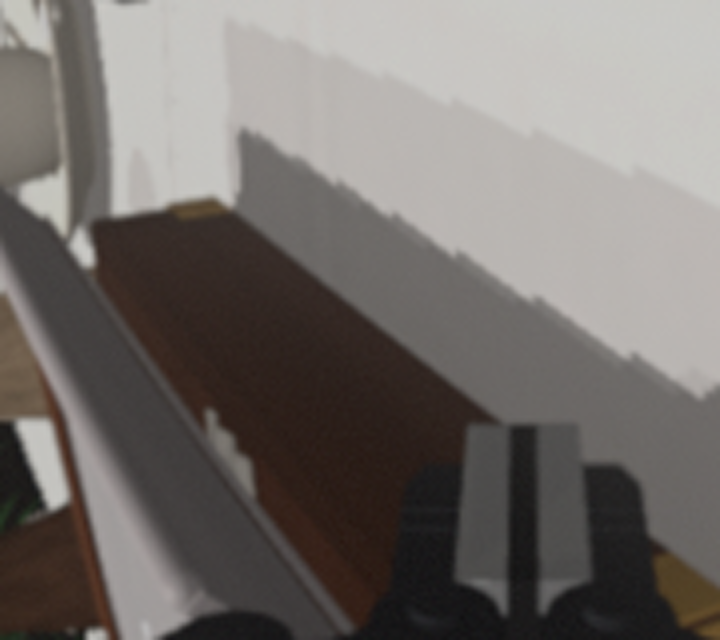

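Emit:
{"name": "drive_tool", "arguments": {
  "steps": [
    [[0,-0.9,-0.5],[0,0,0],-1],
    [[0,-1.8,-1.0],[0,0,0],-1],
    [[-0.4,-2.7,-1.5],[0,0,0],-1],
    [[-1.1,-3.5,-2.0],[0,0,0],-1],
    [[-1.8,-4.3,-2.5],[0,0,0],-1]
  ]
}}

```text
clock: 5.8
tcp_pos: [517.6, 5.1, 74.7]
ee_rot: [[-0.999, -0.036, 0.04], [-0.053, 0.506, -0.861], [0.01, -0.862, -0.507]]
wrist_force: [-9.0, 4.9, -3.9]
finger_gap: 0.2
```

```bash
python3 - <<'E'
from h import *
s=st();print(incase(s["tcp_pos"]))
c=cap("wrist","w4");d=cap("top","t4")
planR(cp(-60,97,120),rlid());planR(cp(-30,97,155),rlid())
E
```

```text
t 5.8 tcp [517.6   5.1  74.7] z [ 0.04 -0.86 -0.51] x [-1.   -0.05  0.01] q [-37.3  54.6  11.5 106.4  48.7  63.1  25. ] F [-9.   4.9 -3.9] gap 0.2
[-94.34564663 100.98372058  74.68961959]
shift cm [-3.24, -4.01, -1.95] turn [0.44, -0.74, 0.01]
shift cm [-6.22, -7.03, -3.76] turn [0.44, -0.74, 0.01]
```

View pics/w4.png

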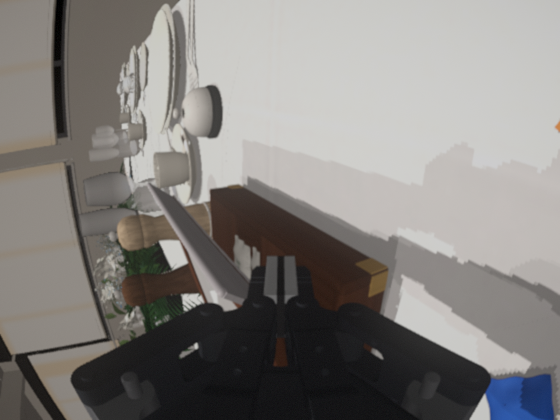

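View pics/t4.png

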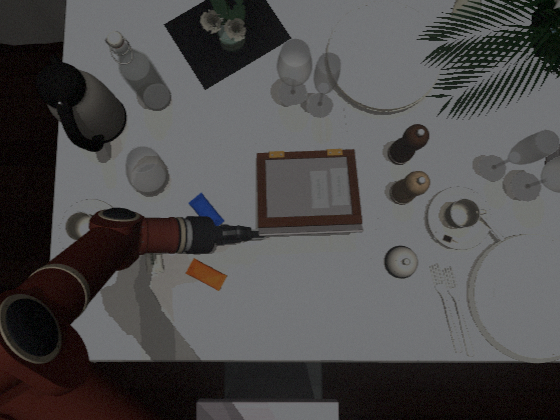

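Emit:
{"name": "drive_tool", "arguments": {
  "steps": [
    [[0.3,1.1,0.6],[0,0,0],-1],
    [[0.3,1.1,0.6],[0,0,0],-1],
    [[-1.5,1.1,0.6],[0,0,0],-1],
    [[-3.3,1.1,0.6],[0,0,0],-1],
    [[-3.3,1.1,0.6],[0,0,0],-1]
  ]
}}

```text
clock: 6.52
tcp_pos: [552.5, 5.0, 63.6]
ee_rot: [[-0.999, -0.032, 0.041], [-0.052, 0.501, -0.864], [0.007, -0.865, -0.502]]
wrist_force: [-6.3, 3.7, 0.9]
finger_gap: -0.1
```

```bash
python3 - <<'E'
from h import *
s=st();print(incase(s["tcp_pos"]))
c=cap("wrist","w5");d=cap("top","t5");crop(d,230,130,390,260,5,"t5z")
E
```

```text
t 6.53 tcp [552.5   5.   63.6] z [ 0.04 -0.86 -0.5 ] x [-1.   -0.05  0.01] q [-35.6  57.1  11.7 101.   48.7  64.4  27.6] F [-6.3  3.7  0.9] gap -0.1
[-59.48935681  98.55361457  63.59745867]
```

View pics/w5.png

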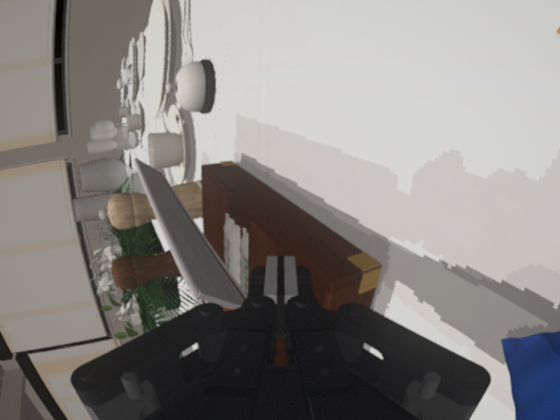

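View pics/t5z.png

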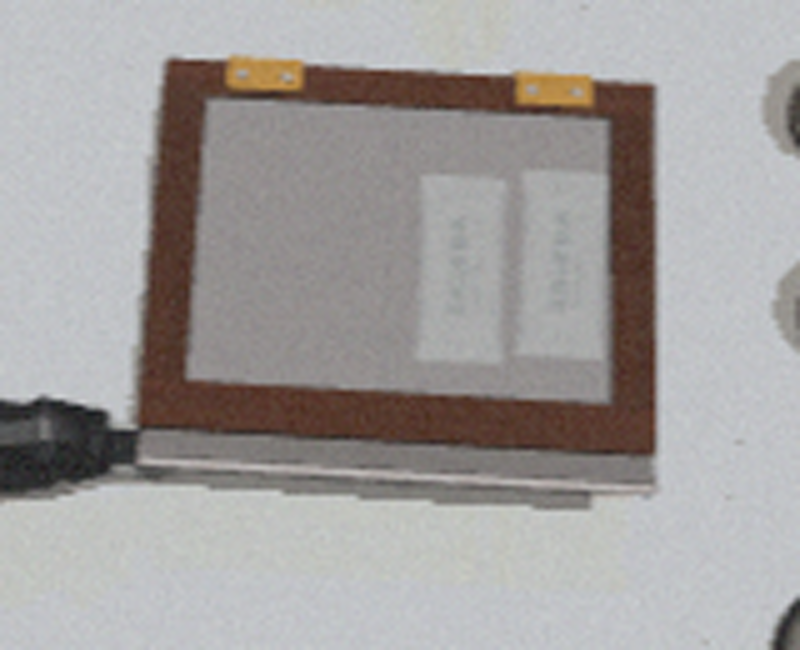

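```bash
python3 - <<'E'
from h import *
w=optics.read_camera("wrist");crop(w,140,120,400,320,3,"w5z")
E
```

```text
(no output)
```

View pics/w5z.png

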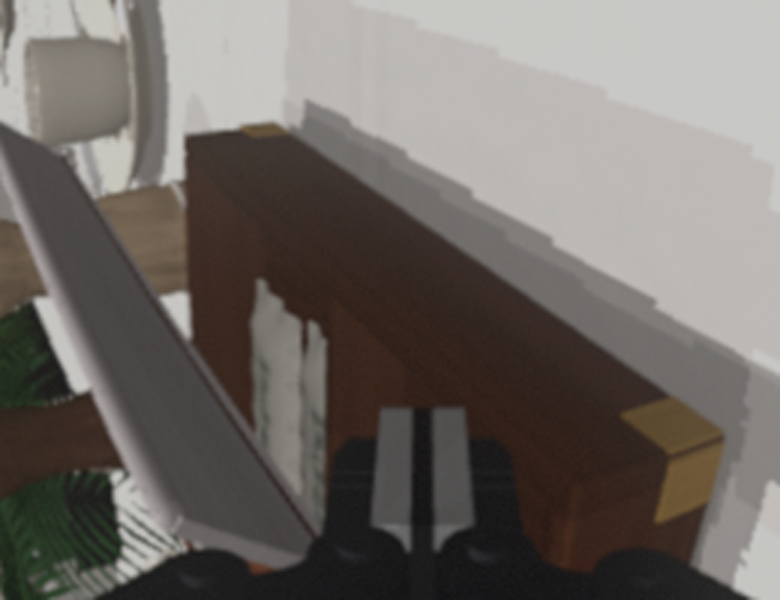

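```bash
cat > fit2.py <<'E'
from h import *
from scipy.optimize import least_squares
LID=[(88,112,52),(88,-112,52),(-92,112,52),(-92,-112,52),(-113.4,112,64),(-113.4,-112,64)]
def fit(obs,s,p0):
    def f(p):
        return np.concatenate([np.array(proj(k,casept(p[0],p[1],p[2],q,p[3] if m else 0),s))-o for k,o,q,m in obs])
    z=least_squares(f,p0,loss="soft_l1",x_scale=[100,100,.1,.1])
    print(z.x.round(3),f(z.x).reshape(-1,2).round(1).tolist());return z.x
E
python3 - <<'E'
from fit2 import *
s=r.read_state();w=optics.read_camera("wrist");c=optics.read_camera("top")
T=lambda x,y:(230+x/5-.4,130+y/5-.4)
Wp=lambda x,y:(140+x/3-.3,120+y/3-.3)
ot=[(c,T(*o),q,1) for o,q in zip([(168,60),(655,85),(140,427),(655,453),(138,463),(655,492)],LID)]
ow=[(w,Wp(*o),q,0) for o,q in zip([(722,435),(288,128),(187,137),(570,490)],[(-88,112,0),(-88,-112,0),(-88,-112,42),(-88,112,42)])]
ow+=[(w,Wp(3,123),LID[5],1)]
for o in (ot,ow,ot+ow):
    z=fit(o,s,[618,-89,-.05,.3])
T=lambda x,y:(120+x/2.85-.3,130+y/2.85-.3)
fit([(c,T(*o),q,1) for o,q in zip([(385,82),(663,62),(397,300),(684,283),(396,329),(687,308)],LID)],s,[618,-89,.06,.05])
E
```

```text
[ 6.40009e+02 -9.59260e+01 -5.60000e-02  2.25000e-01] [[-0.4, -0.6], [0.1, -0.5], [-0.5, -0.1], [0.7, 0.4], [-1.1, 0.3], [1.8, 0.3]]
[ 6.40234e+02 -9.81600e+01 -5.30000e-02  2.04000e-01] [[3.8, -1.1], [-0.7, 0.3], [-3.1, 1.3], [-1.2, 1.2], [-0.5, -2.8]]
[ 6.40304e+02 -9.72390e+01 -5.10000e-02  2.07000e-01] [[-0.0, -0.4], [0.5, -0.8], [0.3, 0.6], [1.2, 0.6], [-0.2, 1.1], [2.3, 0.7], [4.8, -0.6], [-0.4, 0.6], [-2.9, 1.6], [-0.2, 1.8], [-0.9, -2.1]]
[ 6.16764e+02 -8.71640e+01  6.30000e-02  4.70000e-02] [[-0.6, -1.1], [-0.0, -0.4], [-0.4, 0.8], [0.1, 0.3], [0.2, -0.3], [0.9, 0.5]]
```

Emit:
{"name": "drive_tool", "arguments": {
  "steps": [
    [[0.5,0,0],[0,0,0],-1],
    [[0.5,-0.7,-0.4],[0,0,0],-1],
    [[0.5,-1.3,-0.8],[0,0,0],-1],
    [[0.5,-2.0,-1.2],[0,0,0],-1],
    [[0.5,-2.6,-1.5],[0,0,0],-1]
  ]
}}

```text
clock: 7.4
tcp_pos: [549.9, 5.5, 93.5]
ee_rot: [[-0.998, -0.032, 0.047], [-0.057, 0.504, -0.862], [0.004, -0.863, -0.505]]
wrist_force: [-1.9, 1.3, -5.6]
finger_gap: -0.3
```

```bash
sed -i 's/^CX,CY,CW=.*/CX,CY,CW=640.3,-97,-.052/' h.py; python3 - <<'E'
from h import *
s=st();print(incase(s["tcp_pos"]))
c=cap("wrist","w6");d=cap("top","t6");crop(d,230,130,390,260,5,"t6z");crop(c,140,120,400,320,3,"w6z")
E
```

```text
t 7.4 tcp [549.9   5.5  93.5] z [ 0.05 -0.86 -0.5 ] x [-1.   -0.06  0.  ] q [-35.9  53.9  11.8 101.9  48.6  65.7  29.3] F [-1.9  1.3 -5.6] gap -0.3
[-95.59560875  97.67420772  93.53635163]
```

View pics/w6z.png

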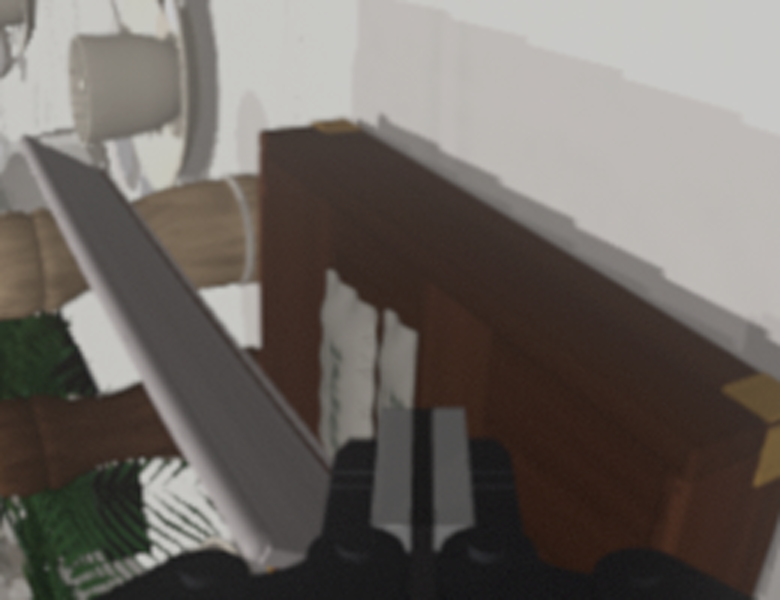

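View pics/t6z.png

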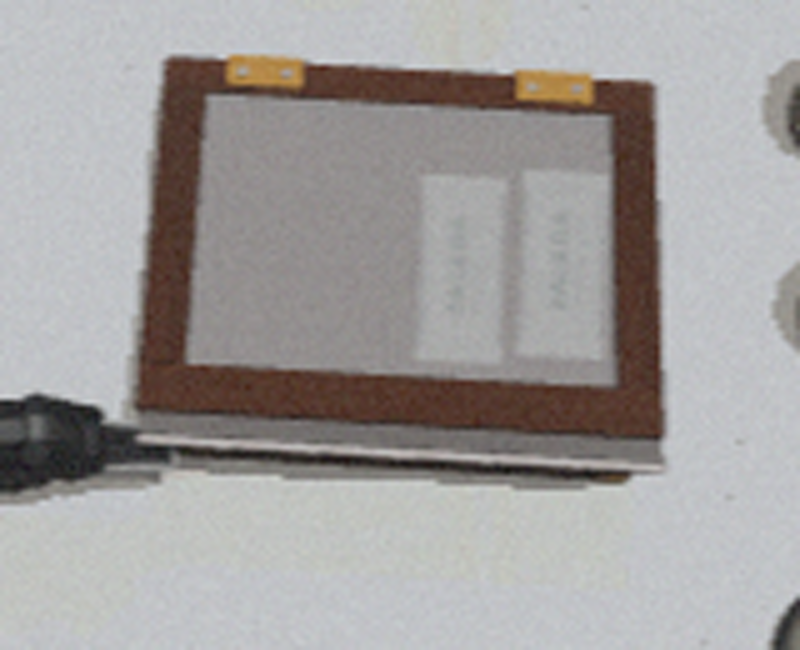

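```bash
python3 - <<'E'
from fit2 import *
s=r.read_state();w=optics.read_camera("wrist");c=optics.read_camera("top")
T=lambda x,y:(230+x/5-.4,130+y/5-.4)
Wp=lambda x,y:(140+x/3-.3,120+y/3-.3)
ot=[(c,T(*o),q,1) for o,q in zip([(168,58),(655,82),(138,410),(662,436),(136,440),(663,466)],LID)]
ow=[(w,Wp(*o),q,0) for o,q in zip([(372,125),(262,132)],[(-88,-112,0),(-88,-112,42)])]
ow+=[(w,Wp(22,138),LID[5],1),(w,Wp(258,560),LID[4],1)]
z=fit(ot+ow,s,[640,-97,-.05,.3])
E
```

```text
[ 6.38337e+02 -9.63580e+01 -4.80000e-02  3.35000e-01] [[-0.5, 0.5], [0.0, -0.0], [0.1, 0.4], [1.5, 0.2], [-0.5, 1.1], [2.7, 1.0], [-4.3, -1.2], [-1.6, 0.2], [-0.6, 1.5], [0.7, 0.5]]
```

Emit:
{"name": "drive_tool", "arguments": {
  "steps": [
    [[0.2,2.7,1.6],[0,0,0],-1],
    [[0.2,2.7,1.6],[0,0,0],-1],
    [[-1.5,2.6,1.7],[0,0,0],-1],
    [[-3.0,2.5,1.8],[0,0,0],-1],
    [[-4.6,2.4,2.0],[0,0,0],-1]
  ]
}}

```text
clock: 8.22
tcp_pos: [597.0, 1.5, 64.5]
ee_rot: [[-0.998, -0.03, 0.047], [-0.055, 0.501, -0.864], [0.002, -0.865, -0.502]]
wrist_force: [-6.5, 3.3, -3.0]
finger_gap: -0.2
```

```bash
sed -i 's/^CX,CY,CW=.*/CX,CY,CW=639.3,-96.5,-.05/' h.py; python3 - <<'E'
from h import *
s=st();print(incase(s["tcp_pos"]))
c=cap("wrist","w7");crop(c,140,120,400,320,3,"w7z")
planR(cp(-30,97,140),rlid());
E
```

```text
t 8.22 tcp [597.    1.5  64.5] z [ 0.05 -0.86 -0.5 ] x [-1.   -0.06  0.  ] q [-33.4  58.7  12.   94.5  48.8  66.3  32. ] F [-6.5  3.3 -3. ] gap -0.2
[-47.18589292  95.75918589  64.45782645]
shift cm [-1.58, -6.63, -3.78] turn [0.22, 5.21, 3.06]
```

View pics/w7z.png

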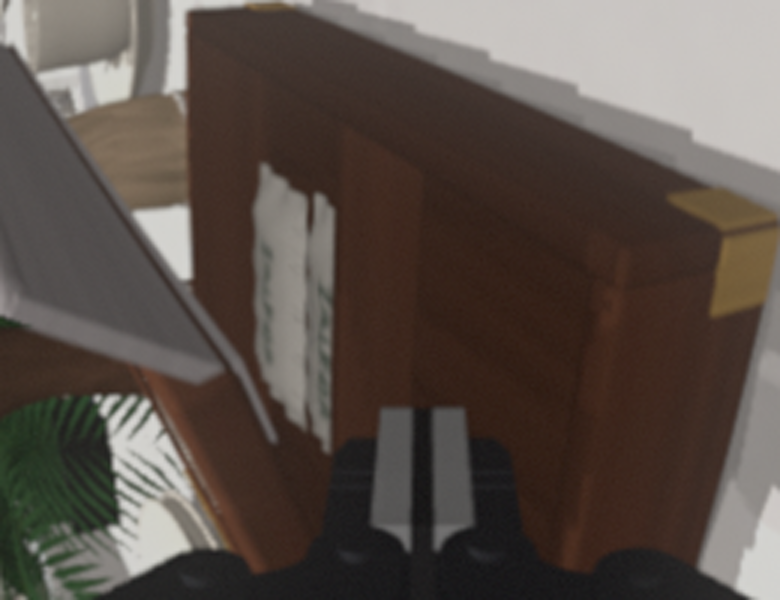

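```bash
python3 - <<'E'
from fit2 import *
s=r.read_state();w=optics.read_camera("wrist");c=cap("top","t7");crop(c,230,130,390,260,5,"t7z")
Wp=lambda x,y:(140+x/3-.3,120+y/3-.3)
ow=[(w,Wp(*o),q,0) for o,q in zip([(300,5),(190,12),(778,212)],[(-88,-112,0),(-88,-112,42),(-88,112,0)])]
ow+=[(w,Wp(-2,295),LID[4],1),(w,Wp(205,380),LID[2],1)]
z=fit(ow,s,[640,-97,-.05,.3])
E
```

```text
[ 6.40298e+02 -9.95270e+01 -5.30000e-02  3.21000e-01] [[-4.6, -0.1], [-5.3, 0.0], [0.6, -0.5], [4.2, -0.6], [-10.8, 3.2]]
```

View pics/t7z.png

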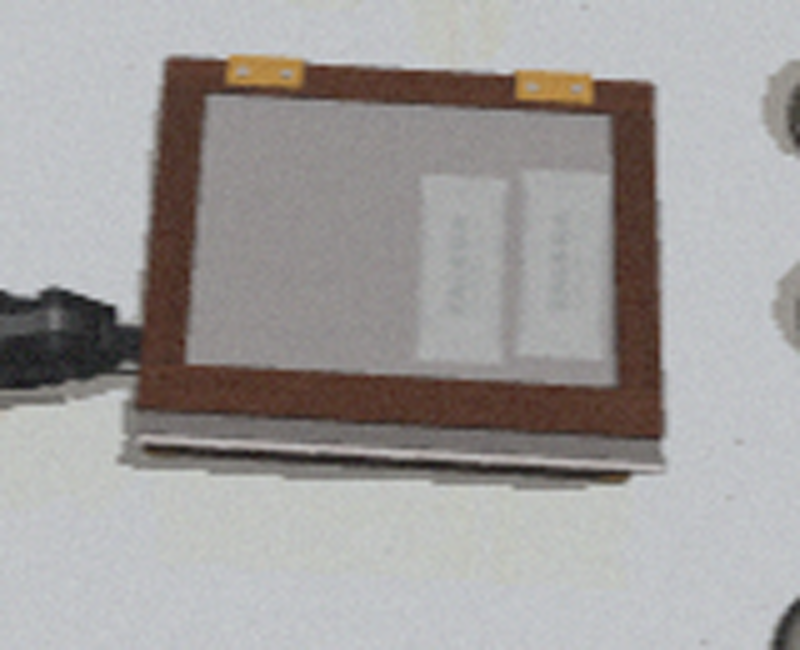

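Emit:
{"name": "drive_tool", "arguments": {
  "steps": [
    [[0.6,0,0],[0,0,0],-1],
    [[0.6,-1.3,-0.8],[0,0,0],-1],
    [[0.4,-2.6,-1.5],[0,0,0],-1],
    [[0,-3.9,-2.3],[0,0,0],-1],
    [[-0.4,-5.2,-3.0],[0,0,0],-1]
  ]
}}

```text
clock: 9.0
tcp_pos: [600.6, 3.5, 122.9]
ee_rot: [[-0.998, -0.033, 0.048], [-0.058, 0.505, -0.861], [0.004, -0.863, -0.506]]
wrist_force: [-0.4, 3.7, -8.3]
finger_gap: -0.1
```

```bash
python3 - <<'E'
from h import *
s=st();print(incase(s["tcp_pos"]))
d=cap("top","t8");crop(d,230,130,390,260,5,"t8z")
E
```

```text
t 9.0 tcp [600.6   3.5 122.9] z [ 0.05 -0.86 -0.51] x [-1.   -0.06  0.  ] q [-33.3  53.4  11.9  94.   48.2  69.9  36.7] F [-0.4  3.7 -8.3] gap -0.1
[-43.68675942  97.97720404 122.86614898]
```

View pics/t8z.png

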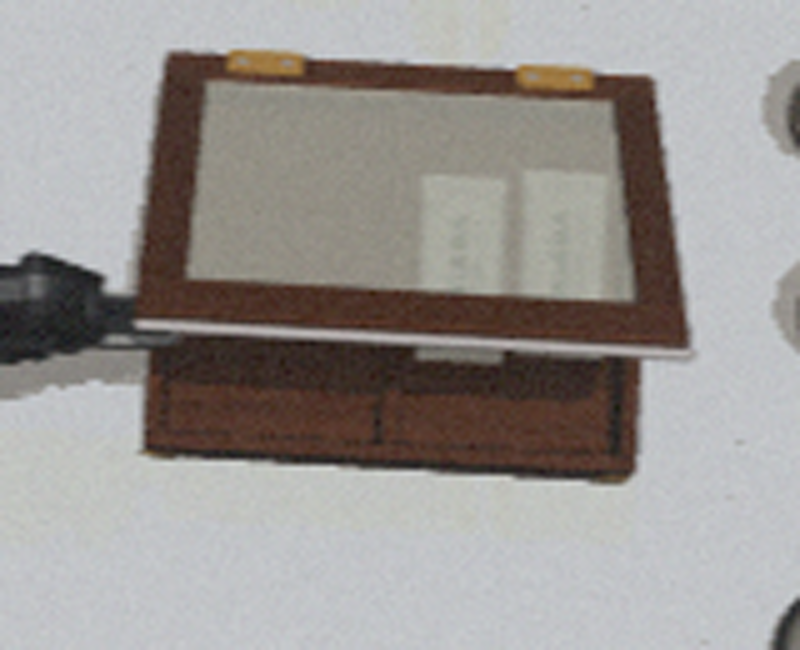

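```bash
python3 - <<'E'
from fit2 import *
s=r.read_state();c=optics.read_camera("top")
T=lambda x,y:(230+x/5-.4,130+y/5-.4)
ot=[(c,T(*o),q,1) for o,q in zip([(166,52),(653,76),(137,318),(690,345)],LID)]
ot+=[(c,T(*o),q,0) for o,q in zip([(145,454),(634,482)],[(-88,112,0),(-88,-112,0)])]
z=fit(ot,s,[640,-97,-.05,.5])
for th in (.6,.65,.7,.75,.8):
    xi=-43.7+11;print(th,42+(88-xi)*np.tan(th)-122.9)
E
```

```text
[ 6.39813e+02 -9.61010e+01 -5.20000e-02  6.56000e-01] [[0.0, -0.1], [0.4, -0.2], [-0.5, -0.0], [0.4, 0.1], [0.8, 0.5], [-1.8, -0.2]]
0.6 1.6753127668422536
0.65 10.856670975434724
0.7 20.764207521893667
0.75 31.543692715249534
0.8 43.37737383597894
```

Emit:
{"name": "drive_tool", "arguments": {
  "steps": [
    [[-0.4,-0.8,-0.4],[0,0,0],-1],
    [[-0.9,-1.5,-0.8],[0,0,0],-1],
    [[-1.4,-2.2,-1.1],[0,0,0],-1],
    [[-1.9,-3.0,-1.5],[0,0,0],-1],
    [[-1.9,-3.0,-1.5],[0,0,0],-1]
  ]
}}

```text
clock: 9.72
tcp_pos: [620.1, 0.0, 157.9]
ee_rot: [[-0.998, -0.029, 0.047], [-0.055, 0.5, -0.864], [0.002, -0.866, -0.501]]
wrist_force: [-0.7, 1.6, -3.8]
finger_gap: 0.3
```

```bash
python3 - <<'E'
from h import *
s=st();print(incase(s["tcp_pos"]))
d=cap("top","t9");crop(d,230,130,390,260,5,"t9z");cap("scene","s9")
E
```

```text
t 9.72 tcp [620.1   0.  157.9] z [ 0.05 -0.86 -0.5 ] x [-1.   -0.06  0.  ] q [-32.3  51.7  12.2  90.6  48.1  72.9  41. ] F [-0.7  1.6 -3.8] gap 0.3
[-23.99637014  95.42468795 157.86516469]
```

View pics/t9z.png

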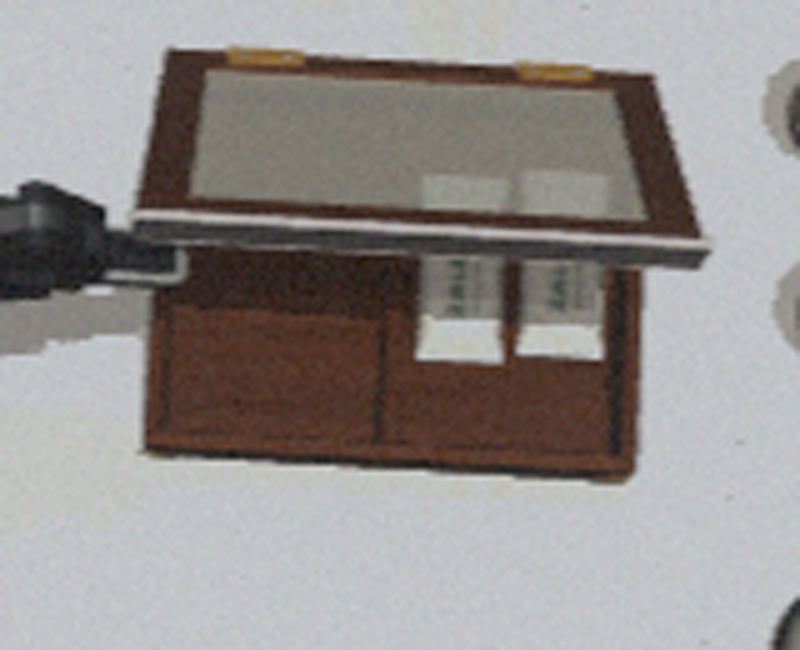

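View pics/s9.png

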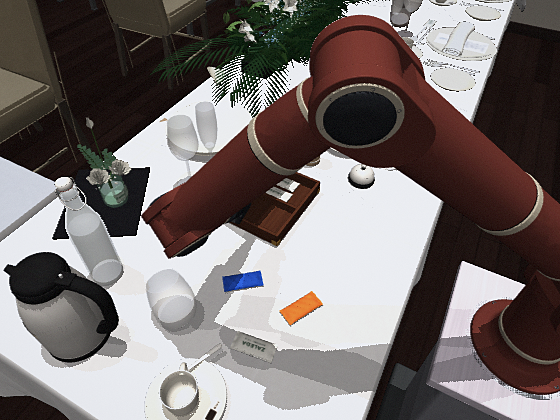

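```bash
cat > lidfit.py <<'E'
from fit2 import *
def go(rim,root,tl,tr,fb=((145,454),(634,482)),p0=(640,-97,-.05,.8)):
    s=r.read_state();c=optics.read_camera("top")
    T=lambda x,y:(230+x/5-.4,130+y/5-.4)
    ot=[(c,T(*o),q,1) for o,q in zip([tl,tr,*rim,*root],[LID[0],LID[1],LID[4],LID[5],(-92,112,42),(-92,-112,42)])]
    ot+=[(c,T(*o),q,0) for o,q in zip(fb,[(-88,112,0),(-88,-112,0)])]
    return fit(ot,s,p0)
E
python3 -c "
from lidfit import *
go([(135,210),(710,240)],[(142,237),(703,268)],(166,49),(655,75))"
```

```text
[ 6.39757e+02 -9.61570e+01 -5.60000e-02  9.19000e-01] [[0.3, -0.2], [0.0, -0.4], [-0.8, -0.0], [2.4, 0.2], [-1.4, 0.1], [0.6, -0.1], [0.7, 0.4], [-1.9, -0.0]]
```

Emit:
{"name": "drive_tool", "arguments": {
  "steps": [
    [[0,1.0,0.6],[0,0,0],-1],
    [[0,1.0,0.6],[0,0,0],-1],
    [[0,1.0,-4],[0,0,0],-1],
    [[0,1.0,-9],[0,0,0],-1],
    [[0,1.0,-12],[0,0,0],-1]
  ]
}}

```text
clock: 10.5
tcp_pos: [613.9, 112.0, 209.1]
ee_rot: [[-0.998, -0.031, 0.05], [-0.059, 0.503, -0.863], [0.002, -0.864, -0.503]]
wrist_force: [-0.5, -0.2, 0.1]
finger_gap: 0.2
```

```bash
python3 - <<'E'
from h import *
s=st()
d=cap("top","t10");crop(d,230,130,390,260,5,"t10z")
planR((470,215,190),rot(189,0));planR((470,215,190),rot(189,-15))
E
```

```text
t 10.5 tcp [613.9 112.  209.1] z [ 0.05 -0.86 -0.5 ] x [-1.   -0.06  0.  ] q [-39.1  50.8  10.2  80.5  42.7  85.8  44.9] F [-0.5 -0.2  0.1] gap 0.2
shift cm [13.8, 7.18, -8.29] turn [-59.48, -2.76, -4.88]
shift cm [13.8, 7.18, -8.29] turn [-59.83, -16.37, 2.94]
```

View pics/t10z.png

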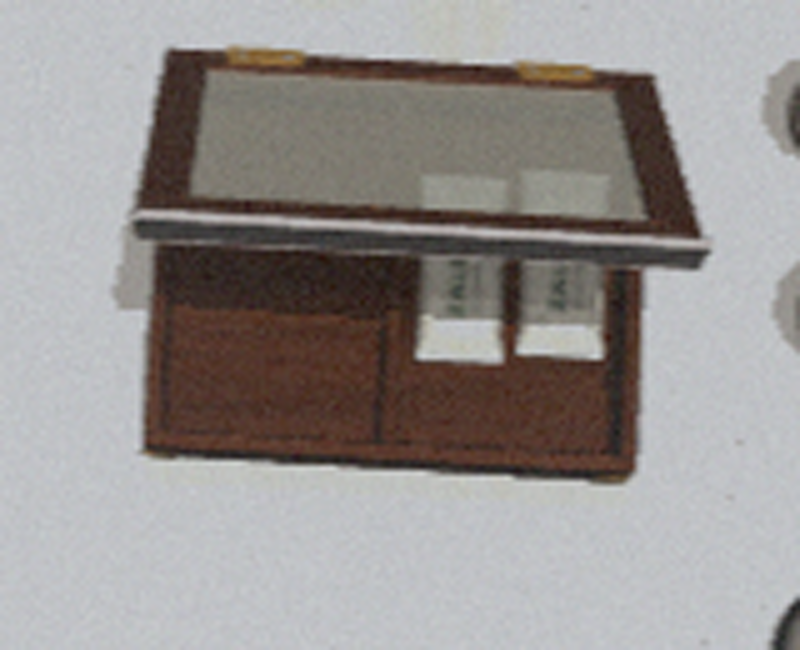

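```bash
python3 - <<'E'
from h import *
planR((460,262,120),rot(189,-15))
E
```

```text
shift cm [14.5, 15.62, -8.84] turn [-59.83, -16.37, 2.94]
```

Emit:
{"name": "drive_tool", "arguments": {
  "steps": [
    [[14.5,11,-8.8],[-60,-16.4,2.9],0.5],
    [[14.5,15.6,-8.8],[-60,-16.4,2.9],0.5],
    [[14.5,15.6,-8.8],[-60,-16.4,2.9],0.5],
    [[14.5,15.6,-8.8],[-60,-16.4,2.9],0.5],
    [[14.5,15.6,-8.8],[-60,-16.4,2.9],0.5]
  ]
}}

```text
clock: 11.18
tcp_pos: [456.8, 258.4, 116.9]
ee_rot: [[-0.964, -0.131, 0.233], [-0.158, 0.982, -0.104], [-0.215, -0.137, -0.967]]
wrist_force: [1.7, -2.1, 0.4]
finger_gap: 64.1
```

```bash
python3 - <<'E'
from h import *
s=st()
d=cap("wrist","w11")
for p in [(509,288,14),(521,250,14),(441,237.5,14),(434,275,14)]:print(np.round(proj(d,p,s),1))
planR((460,262,120),rot(189,-15))
E
```

```text
t 11.18 tcp [456.8 258.4 116.9] z [ 0.23 -0.1  -0.97] x [-0.96 -0.16 -0.22] q [-35.9  31.1  -5.3 116.6  33.4  30.1  29.4] F [ 1.7 -2.1  0.4] gap 64.1
[322.9 242.3]
[277.4 245.1]
[274.3 158.5]
[325.5 158.9]
shift cm [-0.42, 1.25, -0.28] turn [-8.38, -2.56, -0.13]
```

View pics/w11.png

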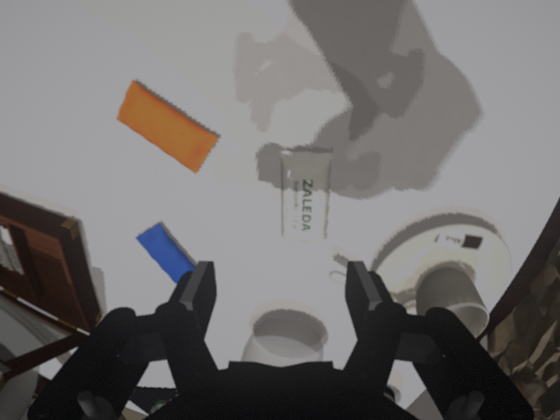

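```bash
python3 - <<'E'
from h import *
d=optics.read_camera("wrist");crop(d,240,120,370,270,4.6,"w11z")
E
```

```text
(no output)
```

View pics/w11z.png

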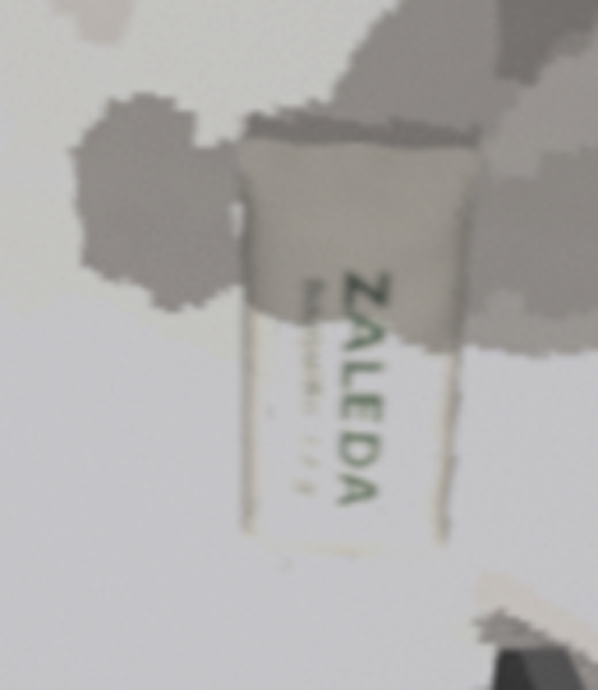

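```bash
python3 - <<'E'
from h import *
s=r.read_state();d=optics.read_camera("wrist")
P=[at(d,240+a/4.6-.4,120+b/4.6-.4,10,s)[:2] for a,b in [(243,142),(476,147),(442,545),(245,540)]]
P=np.array(P);print(P.round(1));print("ctr",P.mean(0),"head",np.degrees(np.arctan2(*((P[2]+P[3]-P[0]-P[1])[::-1]))),np.linalg.norm((P[2]+P[3]-P[0]-P[1])/2),np.linalg.norm(P[1]-P[0]))
E
```

```text
[[436.4 238.9]
 [430.3 276.3]
 [508.6 286.5]
 [515.4 249.9]]
ctr [472.68971248 262.90616268] head 7.691290711329225 79.37950592571663 37.9177340569086
```

```bash
python3 - <<'E'
from h import *
planR((456,260.5,45),rot(188.5,-15));planR((456,260.5,4),rot(188.5,-15))
E
```

```text
shift cm [1.82, 2.05, 6.86] turn [-8.59, -2.57, 0.34]
shift cm [2.7, 2.65, 10.82] turn [-8.59, -2.57, 0.34]
```

Emit:
{"name": "drive_tool", "arguments": {
  "steps": [
    [[1.8,2.1,6.9],[-8.6,-2.6,0.3],0.5],
    [[1.8,2.1,6.9],[-8.6,-2.6,0.3],0.5],
    [[1.8,2.1,6.9],[-8.6,-2.6,0.3],0.5],
    [[1.8,2.1,6.9],[-8.6,-2.6,0.3],0.5],
    [[1.8,2.1,6.9],[-8.6,-2.6,0.3],0.5]
  ]
}}

```text
clock: 11.95
tcp_pos: [457.0, 267.2, 45.4]
ee_rot: [[-0.954, -0.155, 0.259], [-0.148, 0.988, 0.046], [-0.263, 0.006, -0.965]]
wrist_force: [-0.4, -0.1, -0.1]
finger_gap: 63.9
```

```bash
python3 - <<'E'
from h import *
s=st();d=cap("wrist","w12");crop(d,130,120,430,345,2.6,"w12z")
planR((456,260.5,4),rot(188.5,-15))
E
```

```text
t 11.95 tcp [457.  267.2  45.4] z [ 0.26  0.05 -0.96] x [-0.95 -0.15 -0.26] q [-39.2  37.5   3.9 123.9  40.5   6.6  22.7] F [-0.4 -0.1 -0.1] gap 63.9
shift cm [1.26, -0.65, 3.94] turn [0.41, 0.21, 0.3]
```

View pics/w12z.png

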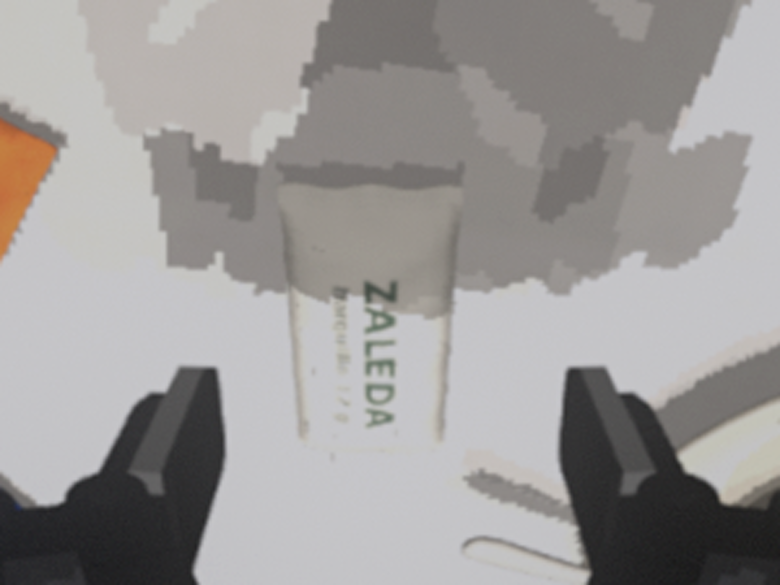

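```bash
python3 - <<'E'
from h import *
s=r.read_state();d=optics.read_camera("wrist")
W=lambda a,b:(130+a/2.6-.4,120+b/2.6-.4)
print("spoon",at(d,*W(470,545),5,s))
P=np.array([at(d,*W(a,b),10,s)[:2] for a,b in [(283,185),(460,187),(442,445),(302,440)]])
print(P.round(1),P.mean(0),np.degrees(np.arctan2(*((P[2]+P[3]-P[0]-P[1])[::-1]))))
E
```

```text
spoon [559.65245627 308.30494557   5.        ]
[[433.5 240.6]
 [428.5 277.2]
 [507.4 288.6]
 [511.1 251.5]] [470.15908251 264.50842622] 8.106780433215825
```

```bash
python3 - <<'E'
from h import *
planR((454.5,261.5,4),rot(188.3,-15))
E
```

```text
shift cm [1.36, -0.51, 3.9] turn [0.45, 0.19, 0.49]
```

Emit:
{"name": "drive_tool", "arguments": {
  "steps": [
    [[1.0,-0.5,2],[0.4,0.2,0.5],0.5],
    [[1.4,-0.5,3.8],[0.4,0.2,0.5],0.5],
    [[1.4,-0.5,3.9],[0.4,0.2,0.5],0.5],
    [[1.4,-0.5,3.9],[0.4,0.2,0.5],-0.2],
    [[1.4,-0.5,3.9],[0.4,0.2,0.5],-0.5]
  ],
  "force": 20
}}

```text
clock: 12.68
tcp_pos: [455.6, 262.8, 6.2]
ee_rot: [[-0.957, -0.144, 0.252], [-0.139, 0.99, 0.035], [-0.254, -0.001, -0.967]]
wrist_force: [-0.1, 0.2, 4.5]
finger_gap: 37.3
```

```bash
python3 - <<'E'
from h import *
s=st();d=cap("wrist","w13");crop(d,130,120,430,345,2.6,"w13z")
E
```

```text
t 12.68 tcp [455.6 262.8   6.2] z [ 0.25  0.04 -0.97] x [-0.96 -0.14 -0.25] q [-42.4  42.4   9.  124.9  87.1   0.9 -25.1] F [-0.1  0.2  4.5] gap 37.3
```

View pics/w13z.png

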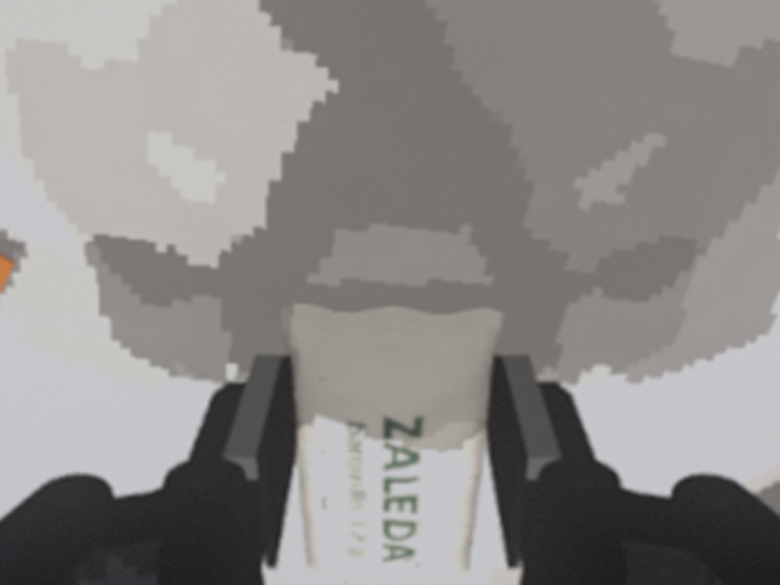

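Emit:
{"name": "drive_tool", "arguments": {
  "steps": [
    [[0,0,0],[0,0,0],-0.6],
    [[0,0,0],[0,0,0],-0.6],
    [[0,0,-1.5],[0,0,0],-0.6],
    [[0,0,-4],[0,0,0],-0.6],
    [[0,0,-7],[0,0,0],-0.6]
  ],
  "force": 25
}}

```text
clock: 13.35
tcp_pos: [436.9, 259.2, 73.4]
ee_rot: [[-0.958, -0.143, 0.248], [-0.139, 0.99, 0.033], [-0.25, -0.003, -0.968]]
wrist_force: [0.3, -0.5, -0.6]
finger_gap: 36.5
```

```bash
python3 - <<'E'
from h import *
s=st();d=cap("wrist","w14");crop(d,130,120,430,345,2.6,"w14z")
planR(cp(-130,54,190),rot(180+np.degrees(CW),-15))
E
```

```text
t 13.35 tcp [436.9 259.2  73.4] z [ 0.25  0.03 -0.97] x [-0.96 -0.14 -0.25] q [-26.4  34.  -16.  124.9  60.8  18.7   1.8] F [ 0.3 -0.5 -0.6] gap 36.5
shift cm [-5.94, -30.38, -10.15] turn [2.82, -0.28, 10.74]
```

View pics/w14z.png

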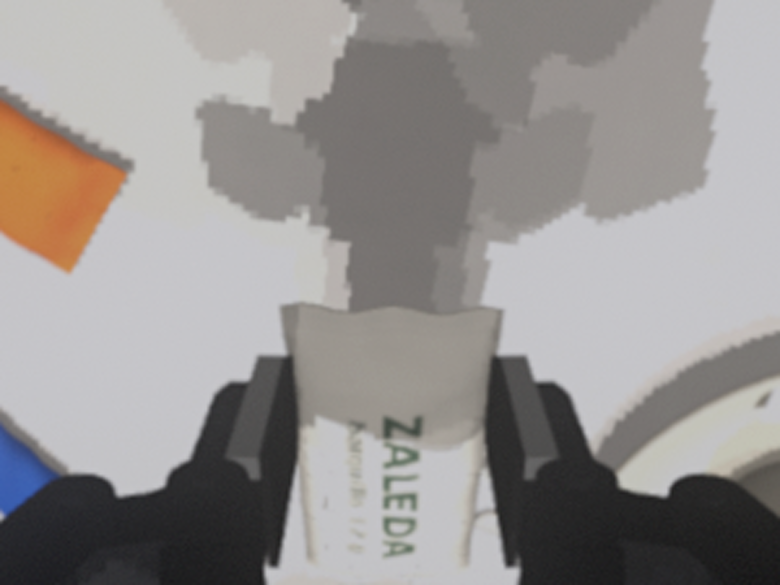

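```bash
sed -i 's/^CX,CY,CW=.*/CX,CY,CW=639.8,-96.2,-.053/' h.py; python3 - <<'E'
from h import *
print(cp(-120,54,80));planR(cp(-120,54,80),rot(180+np.degrees(CW),-14.7))
E
```

```text
[522.82916085 -35.91880237  80.        ]
shift cm [-4.17, -30.51, 0.76] turn [2.84, 0.02, 10.91]
```

Emit:
{"name": "drive_tool", "arguments": {
  "steps": [
    [[-2,-6,-1],[1,0,5],-0.6],
    [[-3,-12,-1],[2,0,8],-0.6],
    [[-4.2,-18,0],[2.8,0,10.9],-0.6],
    [[-4.2,-24,0.5],[2.8,0,10.9],-0.6],
    [[-4.2,-30.5,0.8],[2.8,0,10.9],-0.6]
  ]
}}

```text
clock: 14.02
tcp_pos: [523.4, -34.9, 76.3]
ee_rot: [[-0.966, 0.051, 0.252], [0.049, 0.999, -0.014], [-0.252, -0.001, -0.968]]
wrist_force: [1.1, 1.1, -0.1]
finger_gap: 36.0
```

```bash
python3 - <<'E'
from h import *
s=st();print(incase(s["tcp_pos"]))
for c in [(-75,54,62),(-46,54,54),(-46,54,19.5)]:planR(cp(*c),rot(180+np.degrees(CW),-14.7))
cap("wrist","w15")
E
```

```text
t 14.03 tcp [523.4 -34.9  76.3] z [ 0.25 -0.01 -0.97] x [-0.97  0.05 -0.25] q [ 16.   34.8 -21.6 123.4  56.6  15.7  32.7] F [ 1.1  1.1 -0.1] gap 36.0
[-119.52279738   55.05211566   76.32025439]
shift cm [-3.95, -0.11, 2.51] turn [-0.05, -0.1, 0.1]
shift cm [-6.55, -0.11, 4.01] turn [-0.05, -0.1, 0.1]
shift cm [-5.68, -0.11, 7.35] turn [-0.05, -0.1, 0.1]
```

View pics/w15.png

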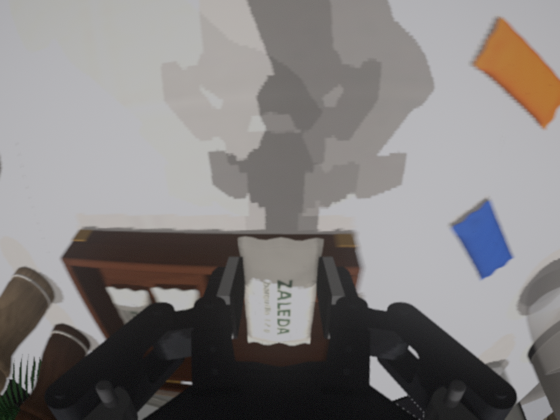

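```bash
python3 - <<'E'
from h import *
s=r.read_state();c=optics.read_camera("wrist");crop(c,50,210,390,390,2.35,"w15z")
for q in [(-88,112,0),(-88,-112,0),(-88,112,42),(-88,-112,42),(-80,4,35),(-80,104,42)]:
    u=np.array(proj(c,cp(*q),s));print(q,u.round(1),((u-[50,210])*2.35).round(0))
E
```

```text
(-88, 112, 0) [379.6 230.6] [775.  48.]
(-88, -112, 0) [103.6 232.2] [126.  52.]
(-88, 112, 42) [393.6 268.4] [807. 137.]
(-88, -112, 42) [ 81.6 265.6] [ 74. 131.]
(-80, 4, 35) [232.5 273.2] [429. 149.]
(-80, 104, 42) [380.2 277.6] [776. 159.]
```

View pics/w15z.png

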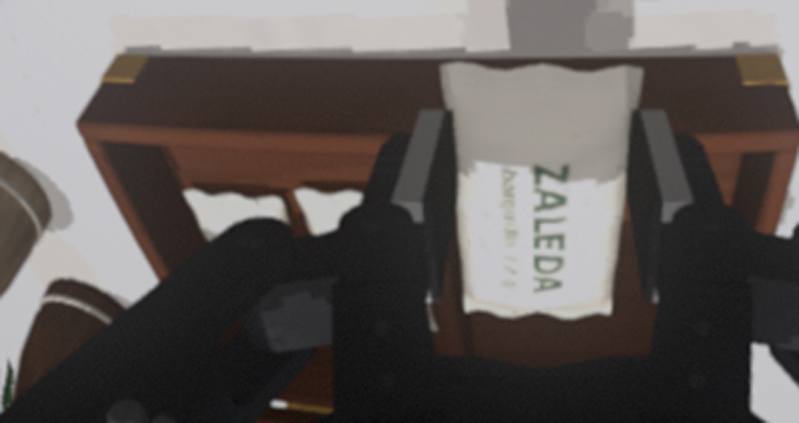

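Emit:
{"name": "drive_tool", "arguments": {
  "steps": [
    [[-3.9,-0.1,2.5],[0,0,0],-0.6],
    [[-6.5,-0.1,4.0],[0,0,0],-0.6],
    [[-6.5,-0.1,4.0],[0,0,0],-0.6],
    [[-6.1,-0.1,5.7],[0,0,0],-0.6],
    [[-5.8,-0.1,7.0],[0,0,0],-0.6]
  ]
}}

```text
clock: 14.75
tcp_pos: [595.1, -37.8, 23.0]
ee_rot: [[-0.967, 0.052, 0.25], [0.05, 0.999, -0.015], [-0.25, -0.002, -0.968]]
wrist_force: [-0.2, 0.8, 1.0]
finger_gap: 36.2
```

```bash
python3 - <<'E'
from h import *
s=st();print(incase(s["tcp_pos"]))
for c in [(-46,54,18.5)]:planR(cp(*c),rot(180+np.degrees(CW),-14.7))
cap("wrist","w16");c=cap("top","t16");crop(c,210,110,410,270,4,"t16z")
E
```

```text
t 14.75 tcp [595.1 -37.8  23. ] z [ 0.25 -0.01 -0.97] x [-0.97  0.05 -0.25] q [ 14.2  44.  -19.9 113.8  58.   16.8  33.4] F [-0.2  0.8  1. ] gap 36.2
[-47.74811877  55.90067531  23.00596413]
shift cm [-0.06, -0.19, 0.48] turn [-0.09, -0.2, 0.09]
```

View pics/w16.png

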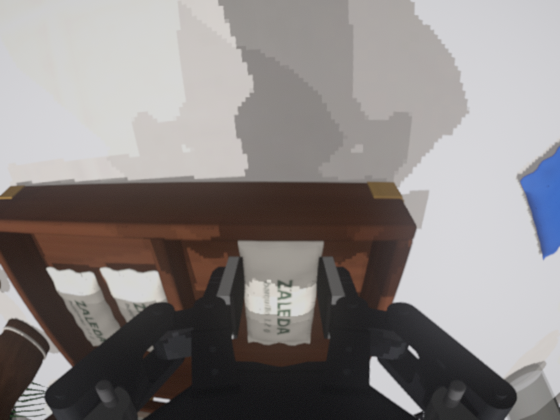

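View pics/t16z.png

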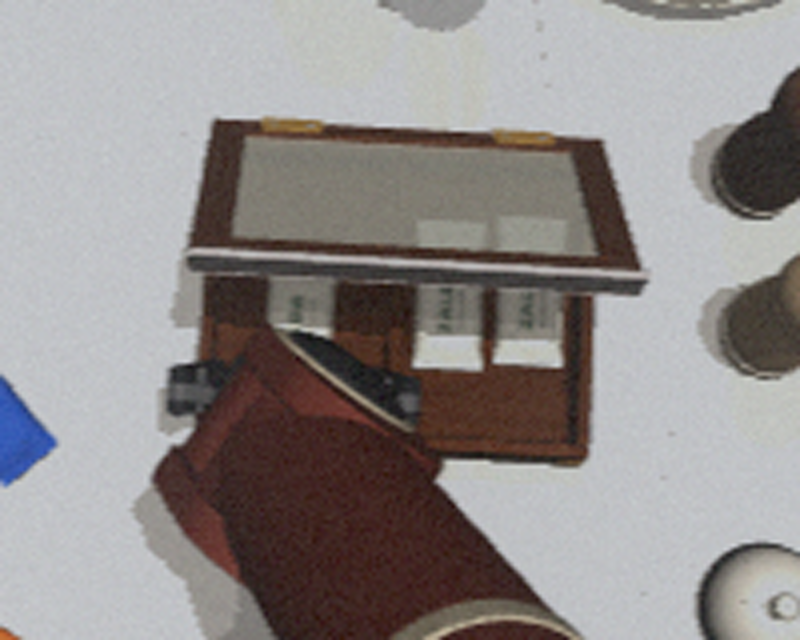

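Emit:
{"name": "drive_tool", "arguments": {
  "steps": [
    [[-0.3,-0.2,0.4],[0,0,0],-0.6],
    [[-0.3,-0.2,0.4],[0,0,0],-0.6],
    [[-0.3,-0.2,0.4],[0,0,0],0.15],
    [[-0.3,-0.2,0.4],[0,0,0],0.15],
    [[-0.3,-0.2,0.4],[0,0,0],0.15]
  ]
}}

```text
clock: 15.48
tcp_pos: [600.5, -40.5, 20.7]
ee_rot: [[-0.966, 0.052, 0.252], [0.05, 0.999, -0.015], [-0.253, -0.001, -0.968]]
wrist_force: [0.0, 0.7, 0.4]
finger_gap: 48.9
```

```bash
python3 - <<'E'
from h import *
s=st();print(incase(s["tcp_pos"]))
c=cap("wrist","w17")
E
```

```text
t 15.47 tcp [600.5 -40.5  20.7] z [ 0.25 -0.01 -0.97] x [-0.97  0.05 -0.25] q [ 14.6  44.5 -20.1 113.   58.   17.   33.8] F [0.  0.7 0.4] gap 48.9
[-42.14930379  53.56957675  20.72034777]
```

View pics/w17.png

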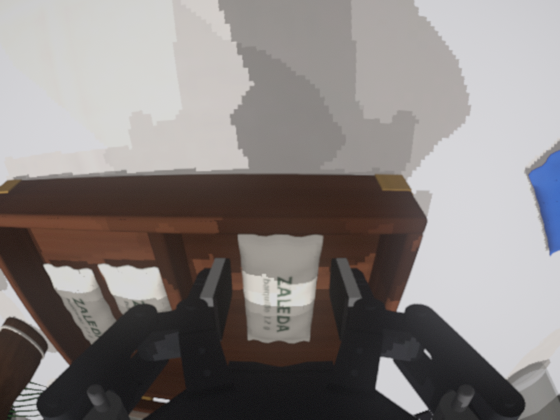

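Emit:
{"name": "drive_tool", "arguments": {
  "steps": [
    [[0.77,-0.04,-0.2],[0,0,0],0.15],
    [[1.45,-0.08,-0.38],[0,0,0],0.15],
    [[1.9,-0.1,-0.5],[0,0,0],0.15],
    [[2.3,-0.12,-0.6],[0,0,0],0.15],
    [[2.7,-0.15,-0.7],[0,0,0],0.15]
  ]
}}

```text
clock: 16.15
tcp_pos: [577.5, -40.3, 22.2]
ee_rot: [[-0.964, 0.052, 0.261], [0.051, 0.999, -0.013], [-0.261, 0.001, -0.965]]
wrist_force: [12.3, -1.2, -3.5]
finger_gap: 49.1
```

```bash
python3 - <<'E'
from h import *
s=st();print(incase(s["tcp_pos"]))
c=cap("wrist","w18")
c=cap("top","t18");crop(c,230,130,390,260,5,"t18z")
E
```

```text
t 16.15 tcp [577.5 -40.3  22.2] z [ 0.26 -0.01 -0.97] x [-0.96  0.05 -0.26] q [ 11.8  42.6 -15.3 117.2  61.3  12.   29.5] F [12.3 -1.2 -3.5] gap 49.1
[-65.13918978  52.51686415  22.1940981 ]
```

View pics/w18.png

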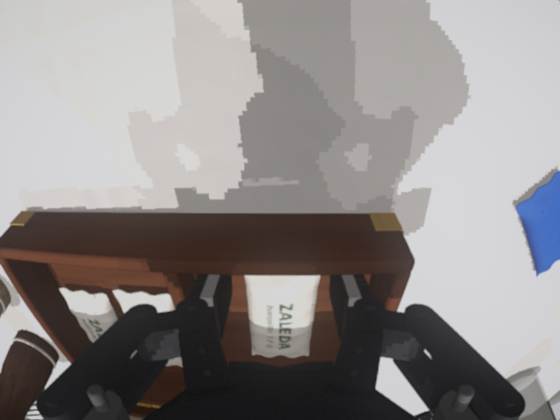

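View pics/t18z.png

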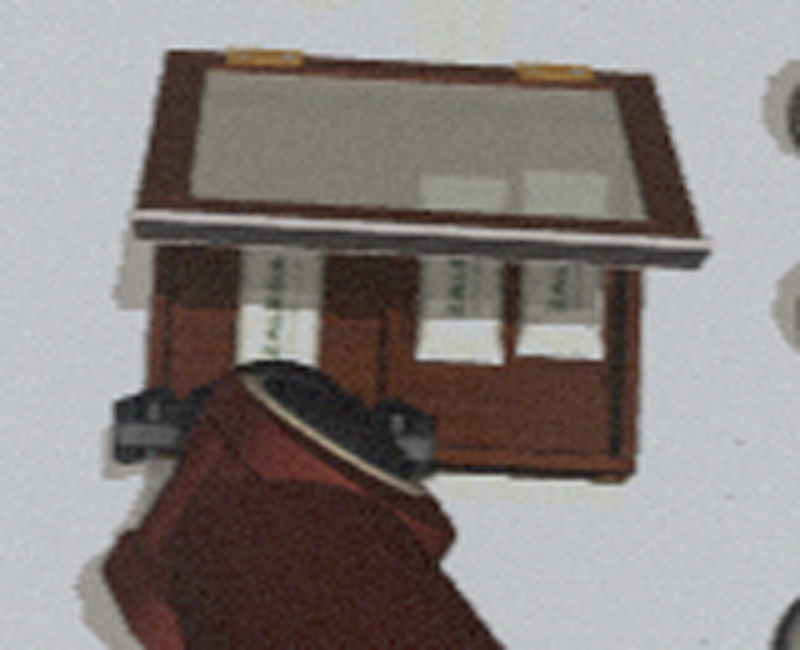

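Emit:
{"name": "drive_tool", "arguments": {
  "steps": [
    [[0.4,-0.02,-0.1],[0,0,0],0.15],
    [[0.8,-0.05,-0.2],[0,0,0],0.15],
    [[1.2,-0.08,-0.3],[0,0,0],0.15],
    [[1.6,-0.1,-0.4],[0,0,0],0.15],
    [[1.6,-0.1,-0.4],[0,0,0],0.15]
  ]
}}

```text
clock: 16.88
tcp_pos: [562.7, -40.1, 22.6]
ee_rot: [[-0.963, 0.05, 0.263], [0.048, 0.999, -0.012], [-0.264, 0.001, -0.965]]
wrist_force: [10.2, -1.3, -2.5]
finger_gap: 49.0
```

```bash
python3 - <<'E'
from h import *
s=st();print(incase(s["tcp_pos"]))
c=cap("wrist","w19")
c=cap("top","t19");crop(c,230,130,390,260,5,"t19z")
E
```

```text
t 16.88 tcp [562.7 -40.1  22.6] z [ 0.26 -0.01 -0.96] x [-0.96  0.05 -0.26] q [  9.3  41.6 -11.3 119.7  63.5   8.6  26.7] F [10.2 -1.3 -2.5] gap 49.0
[-79.9617635   51.89914834  22.62749414]
```

View pics/t19z.png

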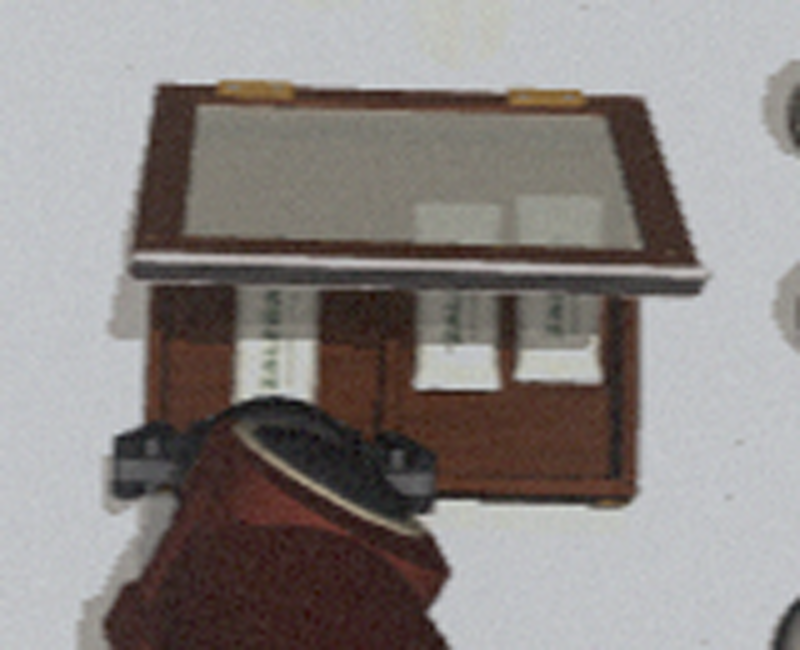

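View pics/w19.png

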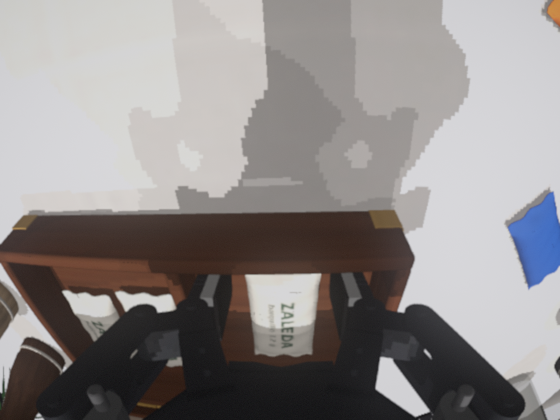

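Emit:
{"name": "drive_tool", "arguments": {
  "steps": [
    [[-1.0,0.05,0.2],[0,0,0],0.15],
    [[-1.0,0.05,0.2],[0,0,0],0.15],
    [[-1.0,0.05,-3],[0,0,0],0.15],
    [[-1.0,0.05,-8],[0,0,0],0.15],
    [[-1.0,0.05,-14],[0,0,0],0.15]
  ]
}}

```text
clock: 17.6
tcp_pos: [528.6, -38.8, 158.4]
ee_rot: [[-0.967, 0.052, 0.249], [0.05, 0.999, -0.015], [-0.249, -0.002, -0.968]]
wrist_force: [0.9, -1.5, 0.7]
finger_gap: 48.8
```

```bash
python3 - <<'E'
from h import *
s=st()
c=cap("wrist","w20")
E
```

```text
t 17.6 tcp [528.6 -38.8 158.4] z [ 0.25 -0.01 -0.97] x [-0.97  0.05 -0.25] q [ 28.8  29.5 -39.1 117.8  42.5  30.3  47.2] F [ 0.9 -1.5  0.7] gap 48.8
```

View pics/w20.png

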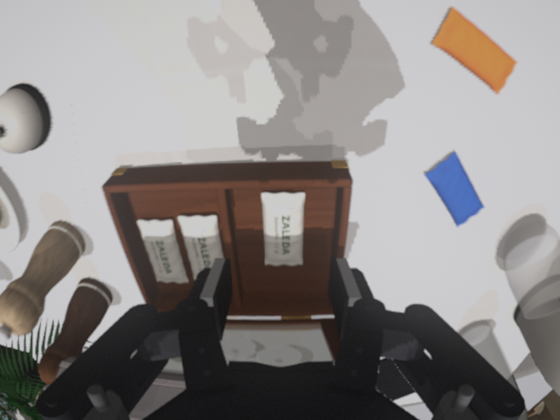

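Emit:
{"name": "drive_tool", "arguments": {
  "steps": [
    [[2,6,-3],[0,0,0],0.15],
    [[2,12,-3],[0,0,0],0.15],
    [[2,18,-3],[0,0,0],0.15],
    [[2,22,-3],[0,0,0],0.15],
    [[2,22,-3],[0,0,0],0.15]
  ]
}}

```text
clock: 18.27
tcp_pos: [513.7, 187.5, 182.1]
ee_rot: [[-0.967, 0.044, 0.253], [0.043, 0.999, -0.01], [-0.253, 0.001, -0.968]]
wrist_force: [-0.1, -0.6, -0.6]
finger_gap: 49.0
```

```bash
python3 - <<'E'
from h import *
s=st()
c=cap("top","t21");crop(c,230,130,390,260,5,"t21z");cap("scene","s21")
E
```

```text
t 18.27 tcp [513.7 187.5 182.1] z [ 0.25 -0.01 -0.97] x [-0.97  0.04 -0.25] q [ -0.4  28.5 -37.3 113.1  42.6  38.7  22.3] F [-0.1 -0.6 -0.6] gap 49.0
```

View pics/t21z.png

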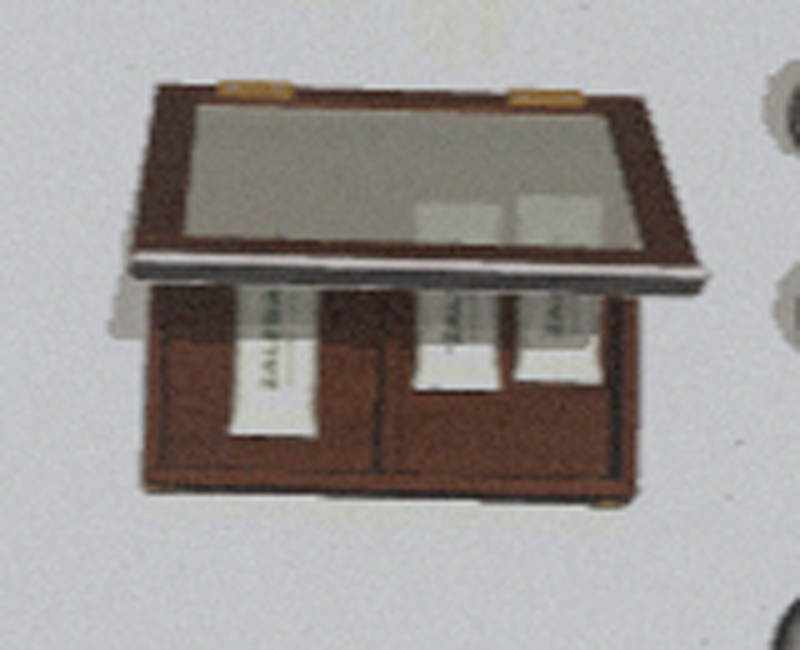

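```bash
python3 - <<'E'
from lidfit import *
z=go([(130,250),(708,271)],[(137,277),(703,293)],(155,86),(642,98),fb=((145,491),(633,506)))
import h
c=optics.read_camera("top");h.CX,h.CY,h.CW=z[:3]
T=lambda x,y:(230+x/5-.4,130+y/5-.4)
print("shift",np.hypot(z[0]-616.8,z[1]+87.2))
for q in [(230,436),(318,438),(240,292),(318,292)]:print(incase(at(c,*T(*q),21)).round(1))
E
```

```text
[ 6.25484e+02 -9.39410e+01 -3.00000e-02  9.25000e-01] [[0.4, -0.4], [0.7, -0.2], [-0.8, 0.3], [2.1, -0.7], [-1.4, 0.3], [-0.0, 0.2], [0.6, 0.3], [-1.5, 0.1]]
shift 10.993342672620088
[-62.6  73.9  21. ]
[-62.4  33.3  21. ]
[ 5.  71.3 21. ]
[ 6. 35. 21.]
```

```bash
python3 - <<'E'
from h import *
st();print(r.hand_in())
E
```

```text
t 18.48 tcp [514.7 180.3 181.3] z [ 0.25 -0.02 -0.97] x [-0.97  0.05 -0.25] q [ 1.000e-01  2.850e+01 -3.700e+01  1.132e+02  4.260e+01  3.880e+01
  2.240e+01] F [-0.6 -0.1 -0.2] gap 49.2
the job is handed in; nothing more can be done
None
```

The lid is up and the packet is in the empty bay, but I did shift the case while lifting. I handed the job in at about 18.5 s of the 64 s; the hand-in gave no verdict.

- **Lid:** I raised it with the closed fingers, first under the steel strip from the left end, then under the lid itself. The last top-camera fit puts it at about 0.925 rad (53 degrees). The allowed range is 0.768 to 0.977. It held still after I let go.
- **Packet:** The white packet lies lengthwise in the empty bay. The last check put its centre about 19 mm in front of the bay's centre and within 1 mm sideways, and it looks flat. The other two packets still lie in their bay.
- **Case:** The first lift under the strip pushed the case about 24 mm and turned it about 7 degrees, against the 30 mm limit. I then pulled it back from inside the front wall. The last fit shows it about 11 mm from where it started, still turned about 5 degrees from its original heading. These figures carry about 2 mm of camera error.
- **Bystanders:** The bell and both mills looked upright in the last wrist picture, and the tumbler looked undisturbed. I did not measure their positions.
- **Not checked:** I could not view the final scene picture because the picture limit was reached, so the last checks rest on the top camera.

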